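Clamp the strip with the crank vice

TASK

Pick up the loose crank and fit its square socket fully home on the vice's square shaft, feeling gently for the flats rather than forcing it. Then wind the crank clockwise (seen from above), about two full turns, until the jaw has pushed the brown strip up against the end stop and clamps it snugly; the strip is brittle, so stop as soon as the crank goes tight. Leave the crank on the shaft, and move the jaw only by means of the crank.

Things in the scene. Friction and masses are not known exactly. Their poses are not given: they have to be found in the camera images.
- crank: Loose dark steel crank, 150 g, lying socket down, right of the vice. Origin: centre of the hub's underside, the mouth of the socket; z up, x along the arm. Hub 28 x 28 mm and 38 mm high, square to the arm; in its underside a square socket 16 x 16 mm, 23 mm deep, sides parallel to the hub's. Arm 16 mm wide, z 29 to 37 mm, reaching to a round upright knob 60 mm from the hub axis.
- crank_knob (a point): Middle of the crank's upright black knob, at x 60, z 54 mm of the crank: 19 mm diameter, 30 mm tall (15 mm above and below this point), standing 2 mm above the arm. It spins freely on its pin, so it can be kept in a steady grip while the crank goes round.
- vice: Grey crank vice fixed to the table, origin on the table top. Its x runs from the gear housing (64 x 64 mm, 58 mm high, centred at x -100 mm) along the bed to the end stop; bed rails 18 mm high; jaw and stop 64 mm wide, up to 48 mm high. The steel end stop is adjustable: its face stands somewhere from x 33 to 47 mm and is not reported.
- vice_seat (a point): Centre of the collar top (64 mm above the table, 33 mm diameter) out of which the upright square shaft rises. The crank is fully home when its origin lies here. The axes are the vice's and do not turn with the shaft. Pressing the crank on with more than 25 N counts as forcing it.
- shaft_top (a point): Centre of the square shaft's top, 20 mm above the collar; shaft 14 x 14 mm, the top 1.5 mm eased to 12.7 mm. Axes fixed to the vice: how the square is turned differs from start to start and is not reported, so look or feel (the socket drops over it within about 8 degrees of square, any of the four ways). The shaft resists with about 0.055 N m of friction, plus some drag with speed.
- jaw: Moving steel jaw of the vice, axes as the vice's; origin in the plane of its clamping face, at table height. It starts at vice x -40 to -32 mm and moves 30 mm toward the stop (+x) for each clockwise turn of the shaft seen from above, at most to x 46 mm; it stays where it is left.
- strip: Loose brown wedge strip, about 64 x 14 x 8 mm, flat on the rails between jaw and stop, long side across the bed; origin under its centre. The jaw pushes it along to the stop. Brittle: more than 100 N of jaw force breaks it. Jaw force is the crank torque above running friction divided by 0.0048 m: about 2 to 5 N over the running force at the knob is snug, 8 N over is too much.
Things that resemble listed ones, but are neither listed nor needed, are in the scene too. There is more than one size of the crank; the job needs the largest.

How it is judged:
By the outcome, as a careful person would: the job done as asked, in the order asked, and still so for the second after the job is handed in, with the robot touching nothing.
It also fails if it takes over 72 s, if anything falls off the work surface, if the arm or the gripper's body presses on something with over 40 N, if the wrist force passes 120 N, or if a joint passes its speed limit or range.

ROBOT

A 6-joint arm with a two-finger parallel gripper is mounted at the origin on a cart in front of the work surface, level with it; the furniture and walls round the work are solid. World frame = base frame: x ahead of the robot, y to its left, z up, the work surface at z = 0. Lengths are in mm, angles in rad, forces in N, time in s.
With the tool pointing down it reaches from about 350 to 875 mm from the base axis. Payload 4.2 kg.
Tool frame: the origin (TCP) lies on the mounting face of the last link; the fingertips stand 173 mm ahead of it and the grasp point (between the pads) lies 155 mm ahead of it; z points along the fingers, y is the direction in which the jaws open and shut (so a half turn about z gives the same grasp; the last joint's range is limited). The gripper opens to 85 mm and grips with 20 to 120 N. Pads are 22 mm wide; open, the fingers measure 114 mm over their backs; the gripper's body (76 mm by 85 mm) begins 54 mm behind the grasp point. The pads swing forward as they close: fully open they stand 13 mm farther back than shut.
Start: joints at [0.259, 0.385, 0.008, 0, -1.194, -0.259], TCP at [624.98, 0.025, 404.712] pointing down, gripper open.
Joint ranges: [-3.14, 3.14], [-1.21, 2.06], [-1.07, 1.41], [-3.16, 2.05], [-2.99, -0.16], [-3.1, 3.1]. Speed limits (rad/s): [2.79, 2.79, 3.14, 3.14, 3.14, 3.14].

INTERFACE

Orientations are given as a unit quaternion [x, y, z, w].
In Python, from bench import arm gives the robot as it stands.
- The arm moves only by the shell command python3 -m jog 'ROWS' [OPENING]. ROWS is JSON, a list that holds one entry, the list of rows, each a list of 4 numbers: the shift along the tool's x, y, z in mm, then the turn about the tool's z in degrees. In form: [[[x, y, z, spin], ...]]. A call has exactly 5 rows; each row is the pose to reach, as a shift and turn from the pose measured when the call began, along the tool's axes at that moment; what a row does not reach only later rows make up. A row lasts 1/8 s, in which the tool goes at most 62.5 mm and 10.7 degrees, less where a joint would pass 70% of its speed; a pose out of reach is approached as far as the arm can. A call with a gripper value outside its range is refused whole. OPENING is the finger opening in mm, from 0 to 85.4, set as the call begins (- or left out, the last holds). The fingers move at their own pace and stop on an object; the grip force is fixed at half the most. Time passes only in rows, so rows that repeat a pose let the fingers close, or fill a call up. It gives the time, the measured TCP pose, the force and the opening at its end, in the units of the state.
- arm.read_state(): the state, without advancing time (a new reading comes with each control period).
- arm.get_image(name): name is "scene" or "side" or "wrist"; returns (picture, depth): 480x640x3 uint8, blue, green, red; 480x640 float32, mm along the optical axis (not along the pixel's ray), 0 where there is no reading.
- arm.camera_params(name): a dict with "mtx" (3x3 intrinsics, pixels), "R" (3x3) and "t" (3): a world point X has camera coordinates R X + t. Camera axes: x right, y down, z forward; pixel columns grow to the right and rows downward; lengths in mm; the calibration is good to about 2 mm. A picture is of the moment at which its call begins: read the wrist's pose just before it. camera_params takes no time and is no camera call; for the wrist camera it gives the pose at the moment of the call.
- arm.job_done(): hands the job in, once; it reports no verdict.
The state is a dict: "clock": time; "joints": joint angles; "joint_vel": joint speeds; "joint_efforts": joint torques, N m; "position": TCP position; "ee_rot": TCP orientation; "contact_force": force on the tool from outside, world axes, zero at the start; "wrist_torque": the same for the moment, N m; "gripper_width": finger opening in mm.
Only numpy, scipy, OpenCV 4.12 (cv2) and the standard library are available. Lean on these libraries where they do the work, as an engineer would, in place of code of your own. Each camera call takes 0.05 s, during which the arm holds its last target.

## Working session

There is one attempt and no reset: what is moved stays moved. The work goes in short steps, Python scripts to look and compute and a shell command to move; the robot and the scene stay as the last step left them, time stands still between calls to the robot, and variables do not carry over. Pictures are saved under pics/ and viewed, and the job is handed in when it is done.

```bash
ls; mkdir -p pics; python3 - <<'E'
from bench import arm
import cv2,numpy as np
s=arm.read_state();print(s)
for n in("scene","side","wrist"):
    p=arm.camera_params(n);im,d=arm.get_image(n)
    cv2.imwrite(f"pics/{n}0.png",im);np.save(f"pics/{n}0.npy",d);print(n,p)
    np.savez(f"pics/{n}0p.npz",**{k:np.array(v) for k,v in p.items()})
E
```

```text
pics
{'clock': 0.0, 'joints': array([ 2.58572816e-01,  3.85572875e-01,  6.60978681e-03, -4.95660921e-04,
       -1.19402601e+00, -2.58614722e-01]), 'joint_vel': array([ 0.00110743, -0.00188093, -0.00136815,  0.00067028, -0.0009186 ,
        0.00113938]), 'joint_efforts': array([-9.55001960e-04, -3.92286408e+01,  1.88399577e+01,  4.18616563e+00,
       -4.72148502e-03,  8.27910434e-07]), 'position': array([6.24790288e+02, 1.74363064e-02, 4.03605536e+02]), 'ee_rot': array([-0.70702686,  0.7071858 ,  0.00075035, -0.00083192]), 'contact_force': array([-0.43495629, -0.53884263, -0.50502012]), 'wrist_torque': array([-0.02594924, -0.0177512 ,  0.0478282 ]), 'gripper_width': 85.55972290365739}
scene {'mtx': array([[588.92479711,   0.        , 310.13449109],
       [  0.        , 588.92479711, 238.62040481],
       [  0.        ,   0.        ,   1.        ]]), 'R': array([[-0.76697143, -0.64146511, -0.01665336],
       [-0.35669071,  0.44776573, -0.81992535],
       [ 0.53341031, -0.62291922, -0.57222817]]), 't': array([337.99015012, 277.34764458, 571.75013803])}
side {'mtx': array([[516.9799374 ,   0.        , 318.98630459],
       [  0.        , 516.9799374 , 240.60263008],
       [  0.        ,   0.        ,   1.        ]]), 'R': array([[-0.98510655, -0.17191776, -0.00306214],
       [-0.10913624,  0.6389253 , -0.76148784],
       [ 0.13286976, -0.74981247, -0.64817196]]), 't': array([445.9265677 , 167.49360268, 787.69522917])}
wrist {'mtx': array([[411.6056038 ,   0.        , 314.87477246],
       [  0.        , 411.6056038 , 234.82355065],
       [  0.        ,   0.        ,   1.        ]]), 'R': array([[-0.99999807,  0.00122289,  0.00153656],
       [ 0.00160583,  0.95959669,  0.2813745 ],
       [-0.00113039,  0.28137643, -0.95959681]]), 't': array([624.49485796, -37.44454882, 378.51361831])}
```

View pics/scene0.png

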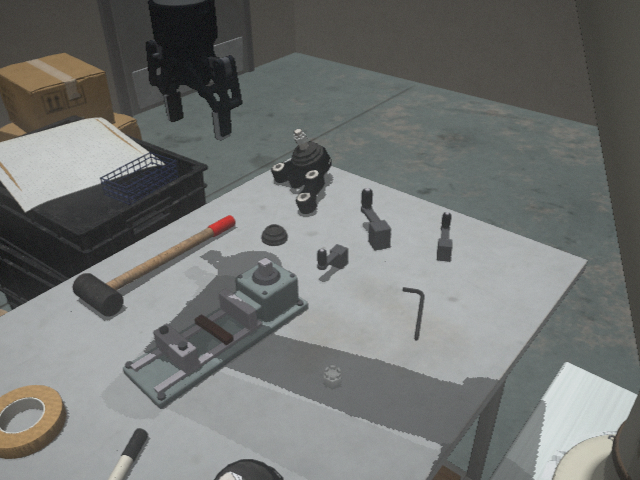

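View pics/side0.png

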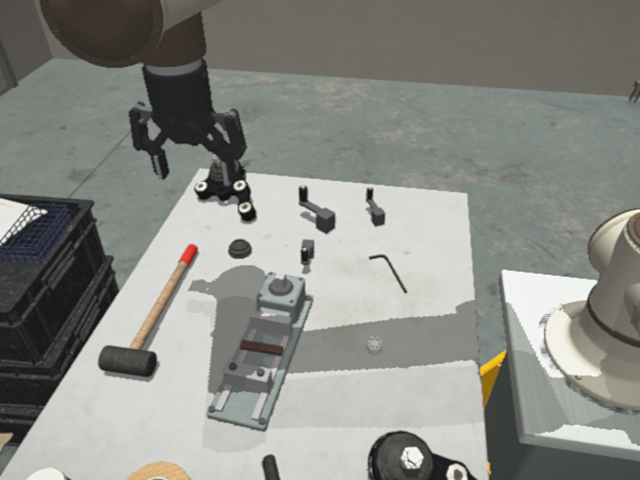

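View pics/wrist0.png

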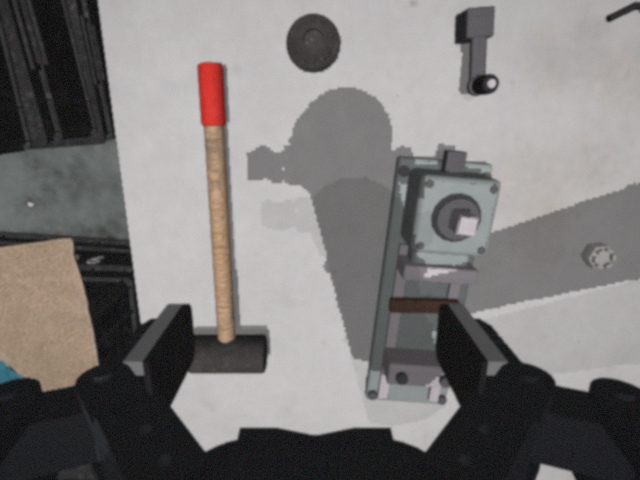

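```bash
cat > h.py <<'E'
import numpy as np,cv2
from scipy.spatial.transform import Rotation as Ro
def par(n):
    z=np.load(f"pics/{n}p.npz");return z["mtx"],z["R"],z["t"]
def ray(n,u,v,z=None):
    K,R,t=par(n);c=-R.T@t;d=R.T@np.linalg.solve(K,[u,v,1.])
    if z is None:return c,d
    return c+d*(z-c[2])/d[2]
def proj(n,X):
    K,R,t=par(n);p=K@(R@np.asarray(X,float)+t);return p[:2]/p[2]
def snap(n,name):
    from bench import arm
    p=arm.camera_params(n);im,d=arm.get_image(n)
    cv2.imwrite(f"pics/{name}.png",im);np.save(f"pics/{name}.npy",d)
    np.savez(f"pics/{name}p.npz",**{k:np.array(v) for k,v in p.items()});return im,d
def tool(dx):
    "world delta -> tool axes"
    from bench import arm
    s=arm.read_state();return Ro.from_quat(s["ee_rot"]).inv().apply(dx),s
E
python3 - <<'E'
import cv2,numpy as np
a=cv2.imread('pics/scene0.png')[170:290,300:470]
b=cv2.imread('pics/side0.png')[170:280,270:400]
a=cv2.resize(a,None,fx=4.5,fy=4.5,interpolation=cv2.INTER_CUBIC);cv2.imwrite('pics/c1.png',a)
b=cv2.resize(b,None,fx=5,fy=5,interpolation=cv2.INTER_CUBIC);cv2.imwrite('pics/c2.png',b)
c=cv2.imread('pics/scene0.png')[240:420,110:320]
cv2.imwrite('pics/c3.png',cv2.resize(c,None,fx=3.2,fy=3.2,interpolation=cv2.INTER_CUBIC))
E
```

```text
(no output)
```

View pics/c1.png

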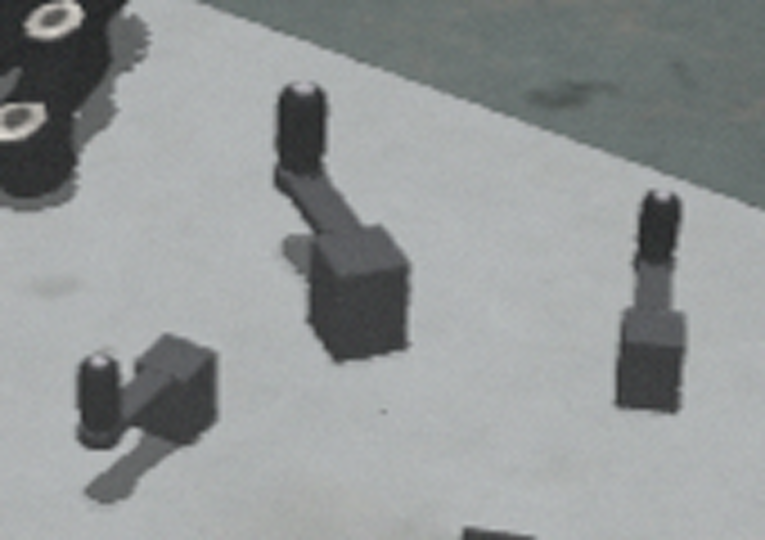

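View pics/c2.png

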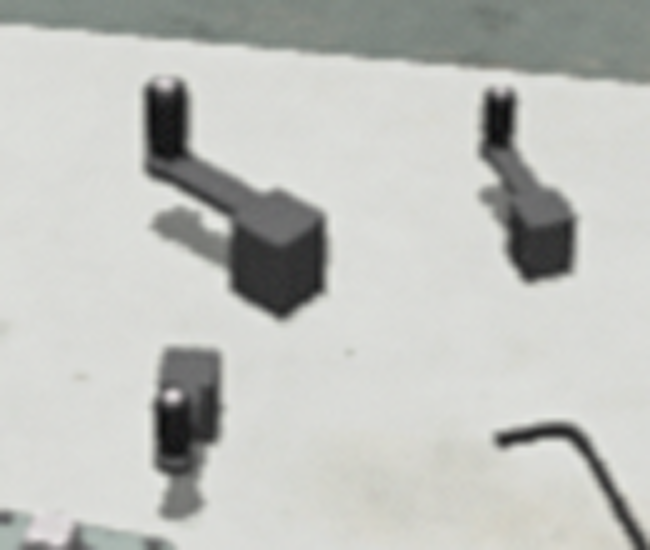

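View pics/c3.png

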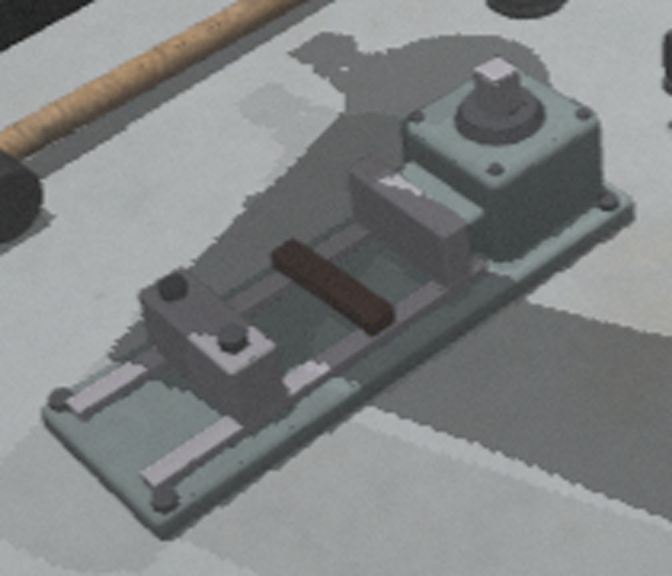

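```bash
python3 - <<'E'
from h import *
f=lambda p,s,o:[(x/s+o[0]-.0,y/s+o[1]) for x,y in p]
sc=f([(312,237),(370,226),(410,265),(333,279)],4.5,(300,170))
sd=f([(232,216),(278,188),(327,214),(282,244)],5,(270,170))
for n,l in(("scene0",sc),("side0",sd)):
    P=np.array([ray(n,*p,38)[:2] for p in l]);print(n,P.round(1).tolist(),P.mean(0),np.linalg.norm(np.roll(P,-1,0)-P,axis=1))
    e=np.roll(P,-1,0)-P;print(np.degrees(np.arctan2(e[:,1],e[:,0]))%90)
print("knobtop",ray("scene0",300+302/4.5,170+92/4.5,69),ray("side0",270+165/5,170+85/5,69))
print("bottom front",ray("scene0",300+343/4.5,170+361/4.5,0),ray("side0",270+282/5,170+318/5,0))
w=cv2.imread('pics/wrist0.png')
cv2.imwrite('pics/c4.png',cv2.resize(w[140:420,340:520],None,fx=2.1*1,fy=2.1,interpolation=cv2.INTER_CUBIC))
cv2.imwrite('pics/c5.png',cv2.resize(w[185:255,420:505],None,fx=8,fy=8,interpolation=cv2.INTER_CUBIC))
w=cv2.imread('pics/scene0.png')
cv2.imwrite('pics/c6.png',cv2.resize(w[245:300,230:310],None,fx=8,fy=8,interpolation=cv2.INTER_CUBIC))
E
```

```text
scene0 [[494.3, -213.4], [482.1, -232.2], [457.0, -220.1], [473.2, -196.1]] [ 476.64408586 -215.43391818] [22.36909676 27.83560673 28.88454111 27.25019206]
[57.17934667 64.29614332 56.10117671 50.7282249 ]
side0 [[495.0, -214.4], [480.5, -235.0], [459.3, -221.8], [473.3, -200.4]] [ 477.04537308 -217.90496853] [25.16559723 24.99908838 25.4920057  25.77748908]
[54.93516277 58.01208865 56.71991105 57.22032375]
knobtop [ 526.56762439 -250.67166106   69.        ] [ 527.96522196 -252.39363641   69.        ]
bottom front [ 471.0815155  -202.38264987    0.        ] [ 473.4211297  -202.53512127    0.        ]
```

View pics/c4.png

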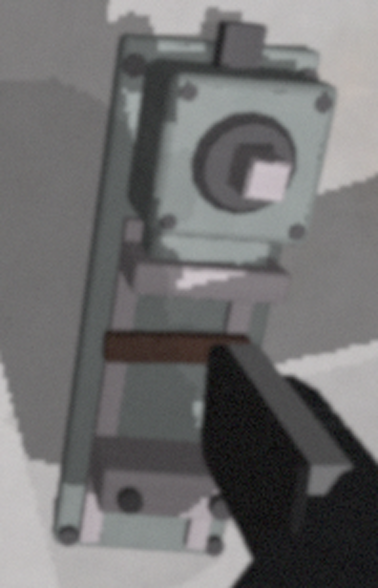

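View pics/c5.png

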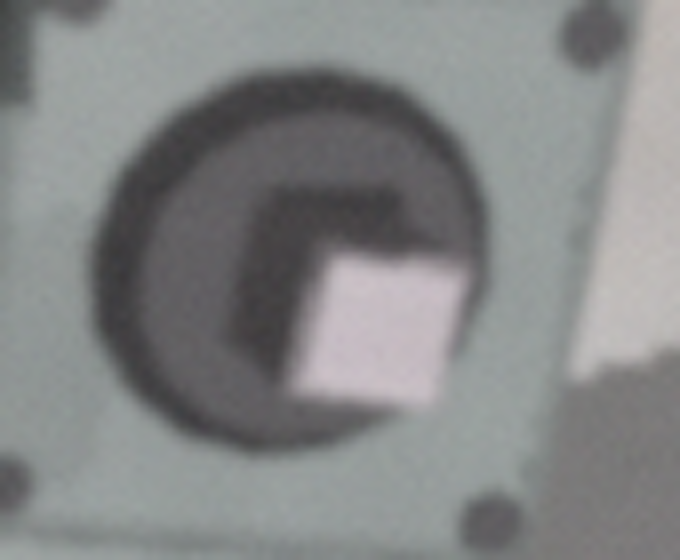

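View pics/c6.png

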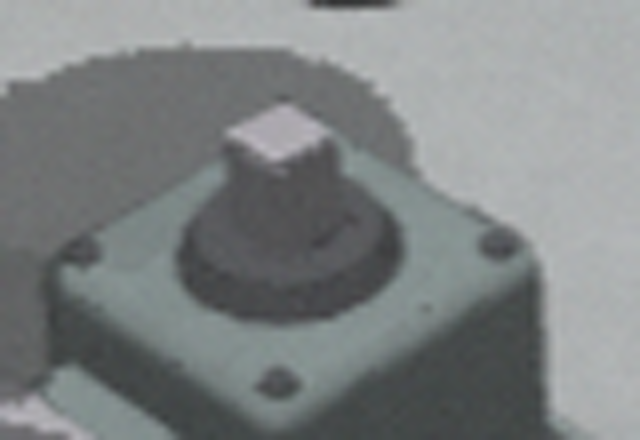

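```bash
python3 - <<'E'
from h import *
f=lambda p,s,o:[(x/s+o[0],y/s+o[1]) for x,y in p]
def rep(n,l,z):
    P=np.array([ray(n,*p,z)[:2] for p in l]);e=np.roll(P,-1,0)-P
    print(n,P.round(1).tolist(),P.mean(0),np.linalg.norm(e,axis=1).round(1),(np.degrees(np.arctan2(e[:,1],e[:,0]))%90).round(1))
rep("wrist0",f([(328,250),(470,265),(437,405),(292,390)],8,(420,185)),84)
rep("scene0",f([(225,130),(285,103),(335,133),(280,162)],8,(230,245)),84)
rep("wrist0",f([(592,35),(490,520),(5,485),(75,-5)],8,(420,185)),59)
rep("scene0",f([(80,250),(278,382),(500,242)],8,(230,245)),60)
#stop/jaw/strip
w=f([(105,335),(245,338),(250,360),(104,358)],2.1,(340,140));rep("wrist0",w,24)
w=f([(137,293),(285,300)],2.1,(340,140));rep("wrist0",w,48)
w=f([(95,436),(215,440)],2.1,(340,140));rep("wrist0",w,48)
E
```

```text
wrist0 [[519.1, -0.5], [506.1, 1.0], [507.7, 14.2], [521.1, 12.7]] [513.51550563   6.84021911] [13.1 13.3 13.5 13.3] [83.8 83.3 83.8 81.4]
scene0 [[517.7, 14.6], [515.0, 2.8], [502.6, 3.7], [504.3, 15.3]] [509.9114402    9.10537587] [12.1 12.4 11.7 13.3] [77.3 86.  81.6 87.3]
wrist0 [[486.6, -15.6], [490.9, 33.6], [539.9, 29.8], [536.7, -19.5]] [513.54419864   7.09120376] [49.4 49.2 49.5 50.2] [85.  85.6 86.3 85.5]
scene0 [[536.8, 32.7], [486.4, 36.8], [482.3, -13.8]] [501.8060147  18.5654725] [50.6 50.7 71.6] [85.4 85.4 40.5]
wrist0 [[555.1, 93.5], [493.2, 95.1], [489.9, 105.8], [555.0, 104.7]] [523.28138693  99.74787158] [61.9 11.2 65.1 11.2] [88.5 16.9 89.   0.6]
wrist0 [[547.9, 63.6], [487.6, 66.8]] [517.74114203  65.19415177] [60.3 60.3] [87. 87.]
wrist0 [[561.8, 129.1], [510.5, 131.2]] [536.13971184 130.1654161 ] [51.3 51.3] [87.7 87.7]
```

Three cranks could be taken for the target, by scene pixel: A (377,222), B (445,237) and C (333,257). In both crops A is clearly the largest, with a hub side of about 25–28 mm, so I choose A: hub near (477,-217), arm pointing at about -35°. The shaft is near (512,8) and turned about -7°.

```bash
python3 -m jog '[[[45,30,15,-10],[90,60,35,-20],[135,90,60,-30],[180,120,85,-40],[217,148,105,-50]]]' 60; python3 -m jog '[[[0,0,0,-5],[0,0,0,-5],[0,0,0,-5],[0,0,0,-5],[0,0,0,-5]]]'
python3 - <<'E'
from h import *
from bench import arm
s=arm.read_state();print(s["clock"],s["position"],Ro.from_quat(s["ee_rot"]).as_matrix().round(3),s["joints"])
snap("wrist","w1")
E
```

```text
clock: 0.78
position: [475.1, -218.3, 298.1]
ee_rot: [0.941, -0.34, -0.001, 0.0]
contact_force: [0.5, -0.7, 0.7]
gripper_width: 60.0
clock: 1.4
position: [475.5, -217.9, 298.3]
ee_rot: [0.955, -0.298, -0.001, 0.0]
contact_force: [-0.4, -0.5, 1.2]
gripper_width: 60.0
1.4 [ 475.45306781 -217.86369143  298.25922057] [[ 0.822 -0.569 -0.002]
 [-0.569 -0.822  0.   ]
 [-0.002  0.001 -1.   ]] [-1.19096209e-01  3.20132431e-01 -3.87790752e-01  3.12351574e-04
 -8.65116681e-01  1.08449253e+00]
```

View pics/w1.png

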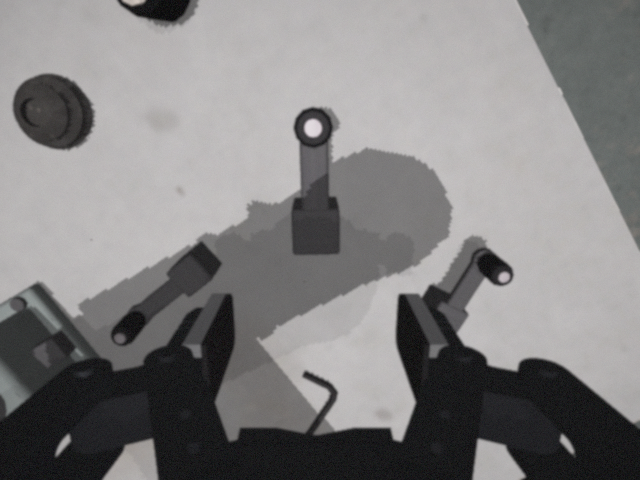

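The image shows crank A centred and square to the view: hub top about x 293–339, y 211–253, knob at (313,128). C lies at (170,290) and B at (460,290), both close to the finger paths.

```bash
python3 - <<'E'
from h import *
from bench import arm
s=arm.read_state();R=Ro.from_quat(s["ee_rot"]);p=s["position"].copy();
im=cv2.imread('pics/w1.png');cv2.imwrite('pics/w1c.png',cv2.resize(im[90:280,250:380],None,fx=3,fy=3,interpolation=cv2.INTER_CUBIC))
T=lambda X:R.inv().apply(X-p).round(1)
for nm,u,v,z in[("fl",293,253,38),("fr",339,253,38),("br",336,211,38),("bl",297,211,38),("knobtop",313,127,69),("Bhub",428,300,25),("Bhub2",455,315,28),("Bhub3",450,330,28),("Cback",205,242,28),("C",220,265,28)]:
    X=ray("w1",u,v,z);print(nm,X.round(1),T(X))
E
```

```text
fl [ 476.9 -203.1   38. ] [ -6.6 -13.4 260.2]
fr [ 461.5 -225.3   38. ] [ -6.6  13.6 260.2]
br [ 483.5 -238.    38. ] [ 18.7  11.5 260.2]
bl [ 496.2 -219.7   38. ] [ 18.7 -10.7 260.2]
knobtop [ 529.9 -254.3   69. ] [ 66.   -1.4 229.1]
Bhub [ 398.1 -252.8   25. ] [-43.2  72.3 273.4]
Bhub2 [ 380.7 -261.8   28. ] [-52.3  89.5 270.4]
Bhub3 [ 373.1 -253.8   28. ] [-63.1  87.3 270.5]
Cback [ 510.7 -160.8   28. ] [ -2.9 -67.4 270.1]
C [ 493.8 -159.    28. ] [-17.8 -59.3 270.2]
```

View pics/w1c.png

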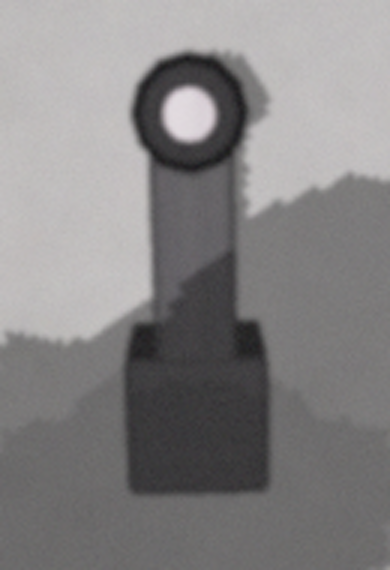

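```bash
python3 -m jog '[[[3,0,20,-1],[6,0,40,-1],[6,0,60,-1],[6,0,80,-1],[6,0,90,-1]]]'; python3 -m jog '[[[0,0,8,0],[0,0,16,0],[0,0,24,0],[0,0,30,0],[0,0,30,0]]]'
python3 - <<'E'
from h import *
snap("wrist","w2")
E
```

```text
clock: 2.08
position: [480.0, -221.1, 207.2]
ee_rot: [0.957, -0.29, -0.002, 0.0]
contact_force: [-0.1, -0.5, -0.1]
gripper_width: 59.8
clock: 2.7
position: [479.8, -221.2, 176.8]
ee_rot: [0.957, -0.29, -0.002, 0.0]
contact_force: [-0.3, 0.8, 0.6]
gripper_width: 60.2
```

View pics/w2.png

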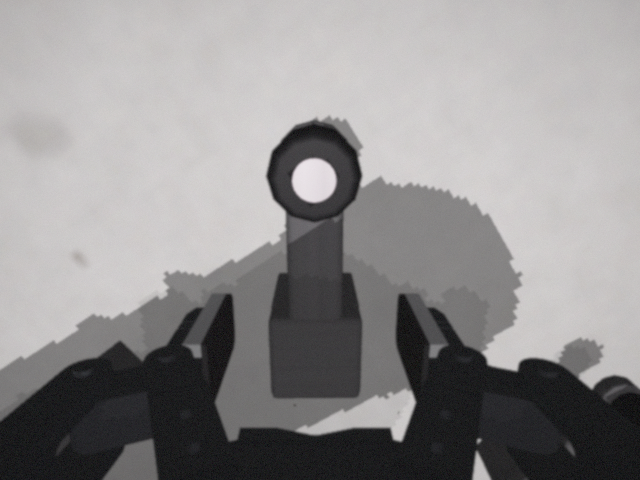

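Hub top is at about x 270–361, y 317–397, between the pads (left pad edge x 233, right 398); knob at (314,180).

```bash
python3 - <<'E'
from h import *
from bench import arm
s=arm.read_state();R=Ro.from_quat(s["ee_rot"]);p=s["position"]
T=lambda X:R.inv().apply(X-p).round(1)
for u,v,z in[(270,397,38),(361,397,38),(361,318,38),(269,318,38),(314,180,69)]:
    X=ray("w2",u,v,z);print(X.round(1),T(X))
E
```

```text
[ 477.  -202.4   38. ] [-12.3 -14.3 139.1]
[ 461.3 -225.8   38. ] [-12.4  13.8 139.2]
[ 484.4 -240.1   38. ] [ 14.7  13.  139.1]
[ 499.2 -217.9   38. ] [ 14.8 -13.7 139.1]
[ 529.5 -253.8   69. ] [ 59.7  -0.5 107.9]
```

```bash
python3 -m jog '[[[1,0,0,0],[1,0,0,0],[1,0,0,0],[1,0,0,0],[1,0,0,0]]]' 20; python3 -m jog '[[[0,0,0,0],[0,0,0,0],[0,0,0,0],[0,0,0,0],[0,0,0,0]]]'; python3 -m jog '[[[0,0,-20,0],[0,0,-40,0],[0,0,-60,0],[0,0,-80,0],[0,0,-100,0]]]'
python3 - <<'E'
from h import *
from bench import arm
s=arm.read_state();R=Ro.from_quat(s["ee_rot"]);p=s["position"]
print(R.as_matrix().round(4),p)
snap("wrist","w3");snap("scene","s3");
im=cv2.imread('pics/s3.png')[60:330,200:480];cv2.imwrite('pics/s3c.png',cv2.resize(im,None,fx=2.1,fy=2.1))
E
```

```text
clock: 3.38
position: [481.0, -221.8, 177.6]
ee_rot: [0.957, -0.29, -0.001, 0.0]
contact_force: [-0.3, -0.4, 4.1]
gripper_width: 27.3
clock: 4.0
position: [481.1, -221.8, 177.6]
ee_rot: [0.957, -0.29, -0.001, 0.0]
contact_force: [0.4, -0.3, 2.6]
gripper_width: 27.3
clock: 4.62
position: [480.6, -221.6, 277.2]
ee_rot: [0.957, -0.29, -0.003, 0.0]
contact_force: [0.3, -0.4, -1.3]
gripper_width: 27.2
[[ 8.320e-01 -5.547e-01 -5.500e-03]
 [-5.547e-01 -8.320e-01  9.000e-04]
 [-5.100e-03  2.300e-03 -1.000e+00]] [ 480.64589807 -221.63838141  277.17473613]
```

View pics/w3.png

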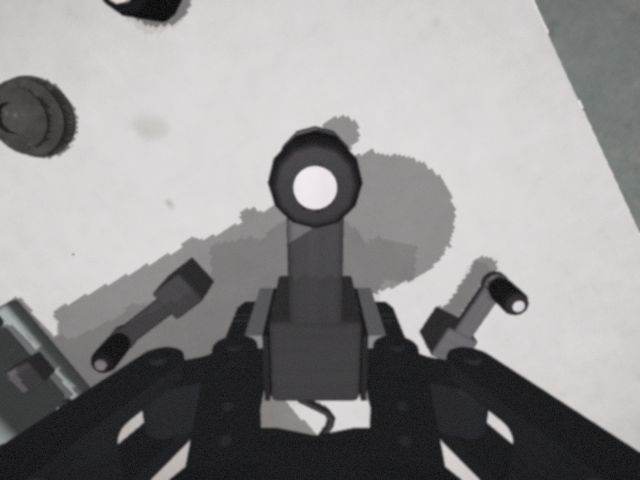

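View pics/s3c.png

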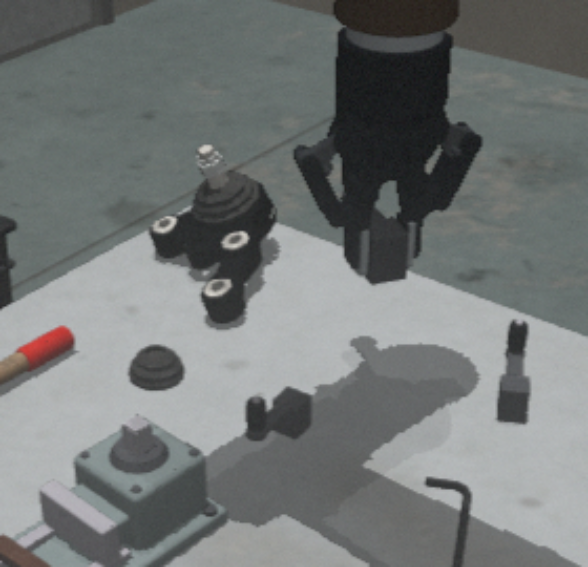

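```bash
python3 - <<'E'
from h import *
from bench import arm
s=arm.read_state();R=Ro.from_quat(s["ee_rot"]);p=s["position"]
T=lambda X:R.inv().apply(X-p).round(1)
for u,v,z in[(271,399,137.6),(362,399,137.6),(362,322,137.6),(270,322,137.6),(315,188,168.6)]:
    X=ray("w3",u,v,z);print(X.round(1),T(X))
c=R.inv().apply(np.array([512,8,p[2]])-p);print("to shaft tool",c)
E
```

```text
[ 476.6 -202.2  137.6] [-15.  -13.6 141.2]
[ 460.8 -225.8  137.6] [-15.1  14.7 141.2]
[ 483.5 -239.9  137.6] [ 11.6  13.9 141.2]
[ 498.5 -217.5  137.6] [ 11.7 -13.1 141.2]
[ 528.8 -253.5  168.6] [5.690e+01 1.000e-01 1.102e+02]
to shaft tool [-1.02025952e+02 -2.08191260e+02 -1.08049635e-01]
```

```bash
python3 -m jog '[[[-15,-30,-3,-4],[-30,-60,-6,-8],[-45,-95,-8,-13],[-60,-130,-10,-18],[-75,-160,-10,-22]]]'; python3 - <<'E'
from h import *
from bench import arm
s=arm.read_state();R=Ro.from_quat(s["ee_rot"]);p=s["position"];m=R.as_matrix()
print(np.degrees(np.arctan2(m[1,0],m[0,0])),R.inv().apply(np.array([513.5,7.8,277])-p))
E
```

```text
clock: 5.35
position: [507.4, -45.8, 287.2]
ee_rot: [0.995, -0.1, -0.001, 0.0]
contact_force: [0.1, -0.1, -1.7]
gripper_width: 27.1
-11.526632024646737 [ -4.73933315 -53.75285779  10.20557883]
```

```bash
python3 -m jog '[[[-2,-15,0,-2],[-3,-30,0,-4],[-4,-45,0,-4.5],[-4.7,-53.7,2,-4.5],[-4.7,-53.7,3,-4.5]]]'; python3 - <<'E'
from h import *
from bench import arm
s=arm.read_state();R=Ro.from_quat(s["ee_rot"]);p=s["position"];m=R.as_matrix()
print(np.degrees(np.arctan2(m[1,0],m[0,0])),p,m.round(4))
for n in("scene","side"):
    im,d=snap(n,n+"4")
    u,v=proj(n+"4",[512,8,90]);u=int(u);v=int(v)
    cv2.imwrite(f'pics/{n}4c.png',cv2.resize(im[v-60:v+45,u-60:u+60],None,fx=6,fy=5.7,interpolation=cv2.INTER_CUBIC) if 0 else cv2.resize(im[v-55:v+45,u-60:u+60],None,fx=6,fy=6,interpolation=cv2.INTER_CUBIC));print(n,u-60,v-55)
E
```

```text
clock: 5.98
position: [513.6, 8.0, 284.0]
ee_rot: [0.998, -0.061, -0.001, 0.0]
contact_force: [0.8, -0.3, -1.1]
gripper_width: 27.6
-7.016390604563306 [513.56941054   8.00835653 284.02307192] [[ 9.925e-01 -1.222e-01 -2.900e-03]
 [-1.222e-01 -9.925e-01 -5.000e-04]
 [-2.800e-03  8.000e-04 -1.000e+00]]
scene 204 201
side 219 217
```

View pics/scene4c.png

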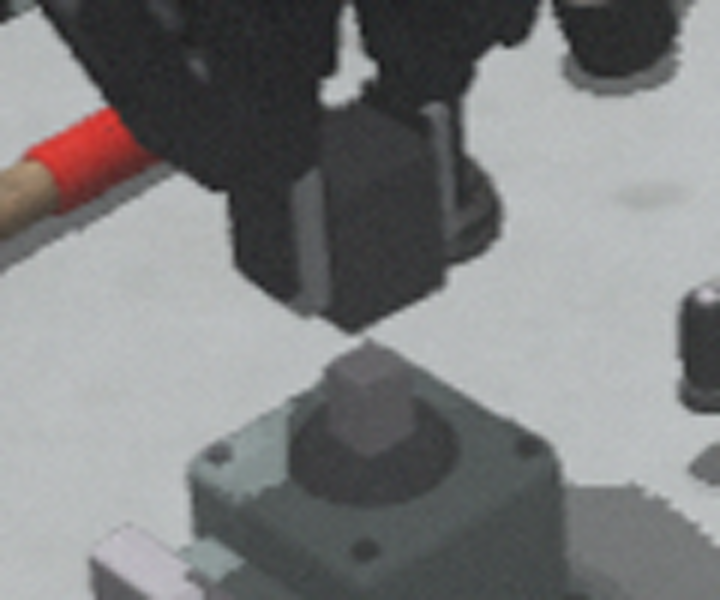

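View pics/side4c.png

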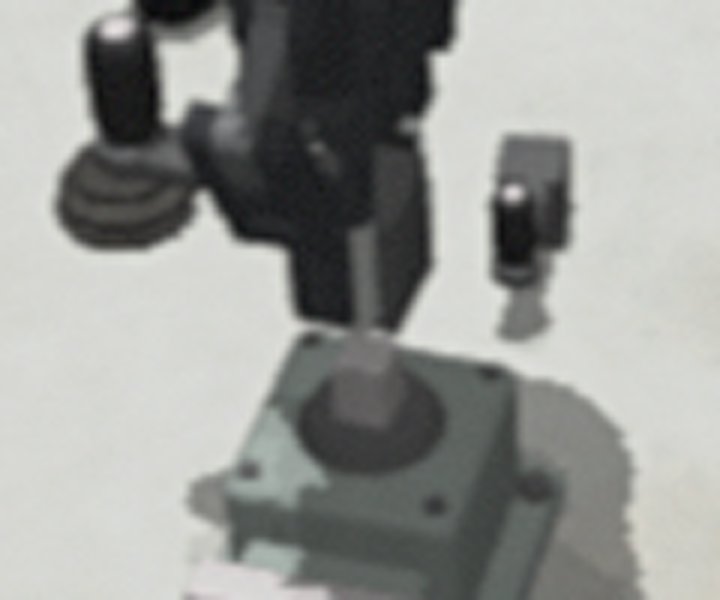

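```bash
python3 - <<'E'
from h import *
f=lambda p,o:[(x/6+o[0],y/6+o[1]) for x,y in p]
O={"scene4":(204,201),"side4":(219,217)}
def rep(n,l,z):
    P=np.array([ray(n,*p,z)[:2] for p in f(l,O[n])]);print(n,z,P.round(1).tolist(),P.mean(0).round(1))
rep("scene4",[(353,334),(447,287)],106.4)
rep("scene4",[(368,341),(415,362),(370,384),(325,361)],84)
rep("side4",[(398,331),(432,268),(297,320)],106.4)
rep("side4",[(345,337),(395,345),(388,378),(335,372)],84)
for n in O:
    K,R,t=par(n);print(n,"cam",(-R.T@t).round(0))
e1=np.array([.9925,-.1222]);e2=np.array([.1222,.9925])
for cx in[(512,8)]:
  for n in O:
    for a in(1,-1):
      for b in(1,-1):
        q=np.array(cx)+14*a*e1+14*b*e2
        u=(proj(n,[*q,106.4])-O[n])*6;print(n,a,b,u.round(0))
E
```

```text
scene4 106.4 [[497.9, 24.2], [493.7, -1.3]] [495.8  11.4]
scene4 84 [[515.4, 3.0], [501.7, 2.1], [504.0, 14.3], [517.7, 14.5]] [509.7   8.5]
side4 106.4 [[499.0, 23.2], [495.6, -0.6], [524.6, 23.6]] [506.4  15.4]
side4 84 [[518.1, 5.2], [504.8, 5.9], [503.9, 17.9], [517.6, 18.0]] [511.1  11.7]
scene4 cam [ 53. 449. 560.]
side4 cam [353. 560. 639.]
scene4 1 1 [268. 275.]
scene4 1 -1 [366. 225.]
scene4 -1 1 [348. 329.]
scene4 -1 -1 [447. 276.]
side4 1 1 [289. 309.]
side4 1 -1 [329. 237.]
side4 -1 1 [394. 332.]
side4 -1 -1 [432. 258.]
```

```bash
python3 -m jog '[[[0,0,5,0],[0,-0.5,10,0],[0,-0.5,15,0],[0,-0.5,19,0],[0,-0.5,19,0]]]'; python3 -m jog '[[[0,0,0.5,0],[0,0,1,0],[0,0,1.5,0],[0,0,2,0],[0,0,2.5,0]]]';python3 -m jog '[[[0,0,0.5,0],[0,0,1,0],[0,0,1.5,0],[0,0,2,0],[0,0,2,0]]]'
```

```text
clock: 6.7
position: [513.3, 7.9, 264.5]
ee_rot: [0.998, -0.062, -0.002, 0.001]
contact_force: [0.2, 0.7, -0.3]
gripper_width: 26.9
clock: 7.32
position: [513.3, 7.9, 262.0]
ee_rot: [0.998, -0.062, -0.002, 0.001]
contact_force: [0.3, -0.2, -1.5]
gripper_width: 27.3
clock: 7.95
position: [513.4, 8.0, 260.1]
ee_rot: [0.998, -0.062, -0.002, 0.001]
contact_force: [1.1, -0.9, -0.7]
gripper_width: 27.5
```

```bash
python3 -m jog '[[[0,0,0.5,0],[0,0,1,0],[0,0,1.5,0],[0,0,2,0],[0,0,2,0]]]';python3 -m jog '[[[0,0,0.5,0],[0,0,1,0],[0,0,1.5,0],[0,0,2,0],[0,0,2,0]]]'
```

```text
clock: 8.57
position: [513.8, 7.9, 258.1]
ee_rot: [0.998, -0.061, -0.001, 0.0]
contact_force: [3.5, -1.0, -0.2]
gripper_width: 27.3
clock: 9.2
position: [513.8, 7.9, 256.0]
ee_rot: [0.998, -0.061, -0.001, 0.0]
contact_force: [1.4, -2.0, 0.0]
gripper_width: 27.2
```

```bash
python3 -m jog '[[[0.4,0.3,1,0],[0.4,0.3,2,0],[0.4,0.3,3,0],[0.4,0.3,4,0],[0.4,0.3,4,0]]]';python3 -m jog '[[[0,0,1,0],[0,0,2,0],[0,0,3,0],[0,0,4,0],[0,0,4,0]]]'
```

```text
clock: 9.82
position: [514.0, 7.5, 251.8]
ee_rot: [0.998, -0.062, -0.002, 0.001]
contact_force: [0.6, -0.5, -1.1]
gripper_width: 27.3
clock: 10.45
position: [514.0, 7.5, 247.6]
ee_rot: [0.998, -0.062, -0.002, 0.001]
contact_force: [0.8, -0.4, -2.2]
gripper_width: 27.7
```

```bash
python3 -m jog '[[[0,0,1,0],[0,0,2,0],[0,0,3,0],[0,0,4,0],[0,0,4,0]]]';python3 -m jog '[[[0,0,0.4,0],[0,0,0.8,0],[0,0,1.2,0],[0,0,1.6,0],[0,0,1.6,0]]]'
```

```text
clock: 11.08
position: [514.0, 7.5, 243.5]
ee_rot: [0.998, -0.062, -0.002, 0.001]
contact_force: [0.8, 0.6, -3.2]
gripper_width: 27.4
clock: 11.7
position: [514.0, 7.5, 241.8]
ee_rot: [0.998, -0.062, -0.002, 0.001]
contact_force: [0.9, -0.6, -0.4]
gripper_width: 27.0
```

```bash
python3 -m jog '[[[0,0,0.3,0],[0,0,0.6,0],[0,0,0.9,0],[0,0,0.9,0],[0,0,0.9,0]]]'
```

```text
clock: 12.32
position: [513.9, 7.5, 241.6]
ee_rot: [0.998, -0.061, -0.001, 0.001]
contact_force: [-2.0, 0.6, 4.8]
gripper_width: 26.8
```

```bash
python3 -m jog '[[[0,0,-0.5,0],[0,0,-0.5,0],[0,0,-0.5,0],[0,0,-0.5,0],[0,0,-0.5,0]]]' 50; python3 -m jog '[[[0,0,-8,0],[0,0,-16,0],[0,0,-24,0],[0,0,-32,0],[0,0,-37,0]]]'
python3 - <<'E'
from h import *
from bench import arm
s=arm.read_state();R=Ro.from_quat(s["ee_rot"]);p=s["position"];print(p)
snap("wrist","w5")
im,_=snap("scene","s5");cv2.imwrite('pics/s5c.png',cv2.resize(im[180:420,110:350],None,fx=2.4,fy=2.4))
E
```

```text
clock: 12.95
position: [513.9, 7.5, 242.0]
ee_rot: [0.998, -0.062, -0.002, 0.001]
contact_force: [-0.7, -0.3, 0.8]
gripper_width: 50.5
clock: 13.58
position: [514.1, 7.6, 279.8]
ee_rot: [0.998, -0.061, -0.001, 0.0]
contact_force: [-0.7, 0.6, 0.0]
gripper_width: 49.9
[514.1163703    7.57037531 279.81307493]
```

View pics/w5.png

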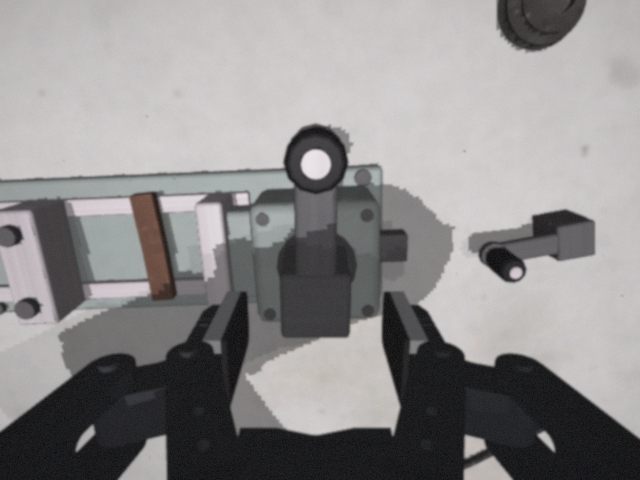

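View pics/s5c.png

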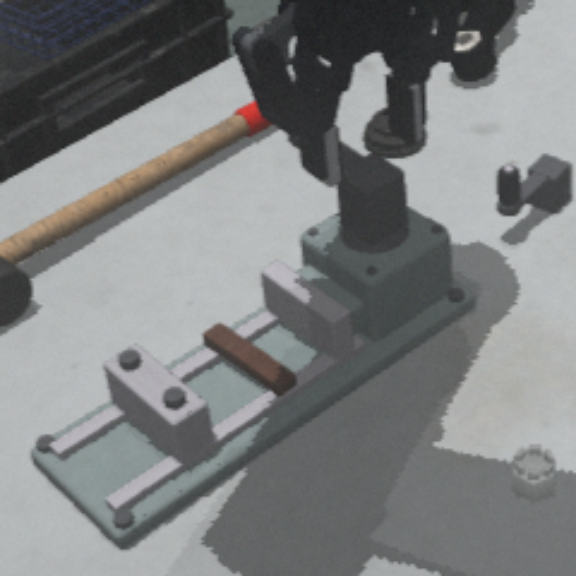

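```bash
python3 - <<'E'
from h import *
im=cv2.imread('pics/w5.png');cv2.imwrite('pics/w5c.png',cv2.resize(im[160:340,0:270],None,fx=2.9,fy=2.9,interpolation=cv2.INTER_CUBIC))
E
```

```text
(no output)
```

View pics/w5c.png

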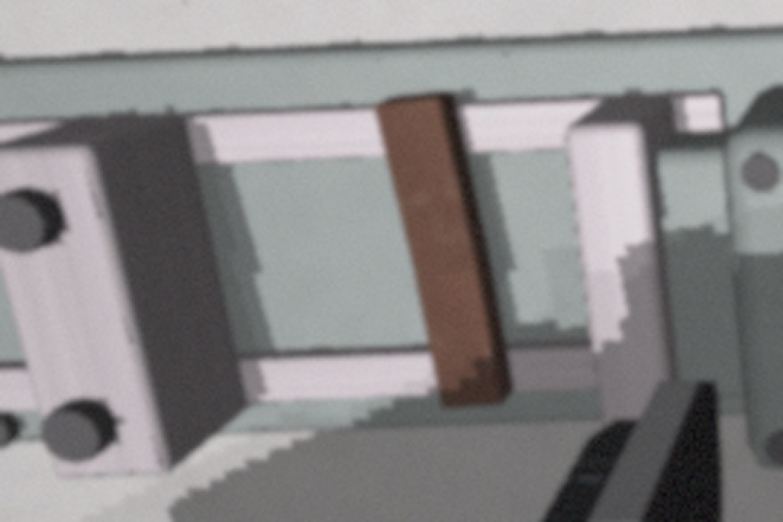

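```bash
python3 - <<'E'
from h import *
from bench import arm
s=arm.read_state();R=Ro.from_quat(s["ee_rot"]);p=s["position"]
T=lambda X:R.inv().apply(X-p).round(1)
g=lambda x,y,z:ray("w5",x/2.9,160+y/2.9,z)
h=[ray("w5",u,v,102) for u,v in((281,337),(350,337),(349,276),(280,276))];hc=np.mean(h,0);print("hub",hc,[T(X) for X in h],T(hc))
k=ray("w5",316,164,133);print("knob",k,T(k))
a=np.radians(85.5);vx=np.array([np.cos(a),np.sin(a)])
O=np.array([512.5,8])+100*vx
for nm,l in dict(jaw=[(568,128,48),(603,418,48)],stop=[(95,148,48),(165,470,48)],stopb=[(188,118,18),(243,408,18)],stripL=[(378,105,26),(443,403,26)],stripR=[(447,97,26),(500,390,26)]).items():
    for q in l:
        X=g(*q);print(nm,X.round(1),"vice x",round((X[:2]-O)@vx,1), "y",round((X[:2]-O)@np.array([-vx[1],vx[0]]),1))
E
```

```text
hub [513.0148235    7.90933567 102.        ] [array([-14. , -14. , 177.7]), array([-14.1,  13.7, 177.8]), array([ 12.3,  12.7, 177.7]), array([ 12.3, -13.7, 177.7])] [ -0.9  -0.3 177.7]
knob [5.71924120e+02 3.64628624e-01 1.33000000e+02] [ 58.5   0.  146.6]
jaw [549.7  62.9  48. ] vice x -42.3 y -32.7
jaw [495.2  67.7  48. ] vice x -41.8 y 21.9
stop [556.3 144.4  48. ] vice x 39.4 y -33.0
stop [495. 151.  48.] vice x 41.2 y 28.7
stopb [555.5 146.1  18. ] vice x 41.0 y -32.1
stopb [493.5 153.   18. ] vice x 43.0 y 30.3
stripL [554.5 104.6  26. ] vice x -0.4 y -34.3
stripL [492.7 106.9  26. ] vice x -2.9 y 27.5
stripR [554.4  91.3  26. ] vice x -13.6 y -35.3
stripR [494.1  94.8  26. ] vice x -15.0 y 25.2
```

The crank looks fully seated: hub on the collar at (375,205) in the crop, nothing showing between them. From this view the jaw is at about x -41 and the stop about +41, so I expect roughly 68 mm of travel, about 2.25 turns. Next I grip the knob.

```bash
python3 -m jog '[[[12,0,0,0],[26,0,0,0],[40,0,0,0],[54,0,0,0],[58.5,0,0,0]]]' 50; python3 -m jog '[[[0,0,0,0],[0,0,0,0],[0,0,0,0],[0,0,0,0],[0,0,0,0]]]' 10
python3 -m jog '[[[0,0,0,0],[0,0,0,0],[0,0,0,0],[0,0,0,0],[0,0,0,0]]]'
cat > c.py <<'E'
import sys
from h import *
from bench import arm
C=np.array([512.4,7.7]);r=60
step=float(sys.argv[1]) if len(sys.argv)>1 else 12
n=int(sys.argv[2]) if len(sys.argv)>2 else 5
s=arm.read_state();R=Ro.from_quat(s["ee_rot"]);p=s["position"];d=p[:2]-C
w=np.arctan2(d[1],d[0]);F=s["contact_force"]
tan=np.array([np.sin(w),-np.cos(w)])
print("clk %.2f phi %.1f rad %.2f z %.1f  Ftan(resist) %.2f Frad %.2f Fz %.2f tz %.2f"%(s["clock"],(-7-np.degrees(w))%360,np.hypot(*d),p[2],-F[:2]@tan,F[:2]@d/np.hypot(*d),F[2],s["wrist_torque"][2]),np.round(Ro.from_quat(s["ee_rot"]).as_matrix()[:,0],3))
out=[]
for i in range(1,n+1):
    a=w-np.radians(step*i)
    X=np.array([*(C+r*np.array([np.cos(a),np.sin(a)])),279.8]);out.append(R.inv().apply(X-p).round(1).tolist()+[0])
print(out)
E
python3 c.py 6
```

```text
clock: 14.3
position: [573.3, 0.2, 279.2]
ee_rot: [0.998, -0.062, -0.001, 0.0]
contact_force: [-0.7, 0.3, -0.4]
gripper_width: 49.9
clock: 14.92
position: [573.2, 0.3, 279.3]
ee_rot: [0.998, -0.062, -0.001, 0.0]
contact_force: [0.5, -0.8, -0.0]
gripper_width: 17.2
clock: 15.55
position: [573.2, 0.3, 279.3]
ee_rot: [0.998, -0.062, -0.001, 0.0]
contact_force: [-0.9, -0.1, 0.2]
gripper_width: 16.7
clk 15.55 phi 360.0 rad 61.22 z 279.3  Ftan(resist) -0.22 Frad -0.92 Fz 0.15 tz -0.02 [ 0.992 -0.123 -0.002]
[[-1.5, 6.3, -0.5, 0], [-2.5, 12.5, -0.5, 0], [-4.1, 18.5, -0.5, 0], [-6.4, 24.4, -0.5, 0], [-9.2, 30.0, -0.5, 0]]
```

```bash
sed -i 's/512.4,7.7/513.6,7.6/' c.py; python3 c.py 8
```

```text
clk 15.55 phi 0.0 rad 60.02 z 279.3  Ftan(resist) -0.22 Frad -0.92 Fz 0.15 tz -0.02 [ 0.992 -0.123 -0.002]
[[-0.6, 8.4, -0.5, 0], [-2.3, 16.5, -0.5, 0], [-5.2, 24.4, -0.5, 0], [-9.1, 31.8, -0.5, 0], [-14.0, 38.6, -0.5, 0]]
```

```bash
python3 -m jog '[[[-0.6,8.4,0,0],[-2.3,16.5,0,0],[-5.2,24.4,0,0],[-9.1,31.8,0,0],[-14,38.6,0,0]]]'; python3 c.py 10
```

```text
clock: 16.18
position: [554.6, -37.0, 279.7]
ee_rot: [0.998, -0.062, -0.0, 0.0]
contact_force: [3.5, -1.4, -0.3]
gripper_width: 16.8
clk 16.18 phi 40.4 rad 60.55 z 279.7  Ftan(resist) 1.63 Frad 3.35 Fz -0.32 tz 0.06 [ 0.992 -0.123 -0.   ]
[[-7.9, 7.0, -0.1, 0], [-16.5, 12.9, -0.0, 0], [-26.0, 17.3, -0.0, 0], [-36.1, 20.0, -0.0, 0], [-46.5, 20.8, -0.0, 0]]
```

```bash
python3 -m jog '[[[-7.7,7.2,0,0],[-16.2,13.2,0,0],[-25.7,17.7,0,0],[-35.8,20.4,0,0],[-46.2,21.2,0,0]]]'; python3 c.py 10
```

```text
clock: 16.8
position: [504.9, -52.4, 279.5]
ee_rot: [0.998, -0.062, -0.001, 0.0]
contact_force: [2.1, -0.2, -0.3]
gripper_width: 16.7
clk 16.80 phi 91.2 rad 60.60 z 279.5  Ftan(resist) 2.10 Frad -0.13 Fz -0.29 tz -0.05 [ 0.992 -0.123 -0.002]
[[-10.4, -1.7, -0.3, 0], [-20.4, -4.6, -0.3, 0], [-29.8, -9.2, -0.3, 0], [-38.3, -15.4, -0.2, 0], [-45.5, -22.9, -0.2, 0]]
```

```bash
python3 -m jog '[[[-10.4,-1.7,0,0],[-20.4,-4.6,0,0],[-29.8,-9.2,0,0],[-38.3,-15.4,0,0],[-45.5,-22.9,0,0]]]'; python3 c.py 10
```

```text
clock: 17.42
position: [462.3, -23.3, 279.5]
ee_rot: [0.998, -0.062, -0.001, 0.0]
contact_force: [3.0, -0.0, -3.5]
gripper_width: 17.1
clk 17.43 phi 141.9 rad 59.88 z 279.5  Ftan(resist) 1.55 Frad -2.55 Fz -3.49 tz -0.01 [ 0.992 -0.123 -0.001]
[[-5.8, -8.7, -0.3, 0], [-9.9, -18.3, -0.3, 0], [-12.3, -28.5, -0.3, 0], [-12.9, -38.9, -0.3, 0], [-11.6, -49.3, -0.3, 0]]
```

```bash
sed -i 's/513.6,7.6/514.0,7.6/' c.py; python3 -m jog '[[[-5.5,-8.7,0,0],[-9.5,-18.3,0,0],[-11.9,-28.5,0,0],[-12.5,-38.9,0,0],[-11.2,-49.3,0,0]]]'; python3 c.py 10
```

```text
clock: 18.05
position: [457.7, 27.7, 279.5]
ee_rot: [0.998, -0.062, -0.0, 0.0]
contact_force: [5.7, -3.5, -4.7]
gripper_width: 17.0
clk 18.05 phi 192.6 rad 59.77 z 279.5  Ftan(resist) 1.41 Frad -6.56 Fz -4.75 tz -0.05 [ 0.992 -0.123 -0.   ]
[[2.9, -10.0, -0.3, 0], [7.8, -19.3, -0.3, 0], [14.2, -27.6, -0.3, 0], [21.9, -34.6, -0.3, 0], [30.7, -40.2, -0.3, 0]]
```

```bash
sed -i 's/514.0,7.6/514.6,7.4/;s/279.8/279.0/' c.py; python3 c.py 10
```

```text
clk 18.05 phi 192.6 rad 60.40 z 279.5  Ftan(resist) 1.41 Frad -6.56 Fz -4.75 tz -0.05 [ 0.992 -0.123 -0.   ]
[[3.6, -9.9, 0.5, 0], [8.4, -19.2, 0.5, 0], [14.8, -27.4, 0.5, 0], [22.5, -34.5, 0.5, 0], [31.3, -40.1, 0.5, 0]]
```

```bash
python3 -m jog '[[[3.6,-9.9,0.5,0],[8.4,-19.2,0.5,0],[14.8,-27.4,0.5,0],[22.5,-34.5,0.5,0],[31.3,-40.1,0.5,0]]]'; python3 c.py 10
```

```text
clock: 18.68
position: [494.1, 63.8, 278.9]
ee_rot: [0.998, -0.062, -0.001, 0.001]
contact_force: [0.2, -3.8, 0.4]
gripper_width: 16.7
clk 18.68 phi 243.0 rad 60.03 z 278.9  Ftan(resist) 1.14 Frad -3.58 Fz 0.38 tz -0.02 [ 0.992 -0.123 -0.001]
[[9.7, -3.9, -0.1, 0], [19.9, -6.1, -0.1, 0], [30.4, -6.4, -0.2, 0], [40.7, -5.0, -0.2, 0], [50.7, -1.8, -0.2, 0]]
```

```bash
sed -i 's/514.6,7.4/514.6,7.0/' c.py; python3 -m jog '[[[9.7,-3.5,0,0],[19.9,-5.7,0,0],[30.4,-6,0,0],[40.7,-4.6,0,0],[50.7,-1.4,0,0]]]'; python3 c.py 10
```

```text
clock: 19.3
position: [545.2, 58.7, 278.8]
ee_rot: [0.998, -0.062, -0.001, 0.001]
contact_force: [-1.6, -1.0, 2.8]
gripper_width: 16.9
clk 19.30 phi 293.6 rad 60.11 z 278.8  Ftan(resist) 0.87 Frad -1.71 Fz 2.83 tz -0.00 [ 0.992 -0.123 -0.002]
[[9.1, 5.1, -0.2, 0], [17.3, 11.6, -0.2, 0], [24.2, 19.5, -0.2, 0], [29.7, 28.4, -0.2, 0], [33.5, 38.1, -0.2, 0]]
```

```bash
python3 -m jog '[[[9.1,5.1,-0.2,0],[17.3,11.6,-0.2,0],[24.2,19.5,-0.2,0],[29.7,28.4,-0.2,0],[33.5,38.1,-0.2,0]]]'; python3 c.py 10
```

```text
clock: 19.92
position: [573.9, 16.2, 278.9]
ee_rot: [0.998, -0.062, -0.001, 0.0]
contact_force: [-1.9, 0.6, 1.6]
gripper_width: 17.0
clk 19.93 phi 344.2 rad 60.04 z 278.9  Ftan(resist) 0.92 Frad -1.76 Fz 1.56 tz -0.01 [ 0.992 -0.123 -0.002]
[[1.9, 10.3, -0.1, 0], [2.1, 20.7, -0.1, 0], [0.4, 31.1, -0.1, 0], [-3.0, 40.9, -0.1, 0], [-8.1, 50.1, -0.0, 0]]
```

```bash
python3 -m jog '[[[1.9,10.3,0,0],[2.1,20.7,0,0],[0.4,31.1,0,0],[-3,40.9,0,0],[-8.1,50.1,0,0]]]'; python3 c.py 10
```

```text
clock: 20.55
position: [559.5, -33.1, 279.0]
ee_rot: [0.998, -0.062, -0.0, 0.0]
contact_force: [0.1, 1.7, 0.5]
gripper_width: 16.9
clk 20.55 phi 34.8 rad 60.16 z 279.0  Ftan(resist) 1.32 Frad -1.08 Fz 0.49 tz -0.00 [ 0.992 -0.123 -0.001]
[[-6.8, 8.0, 0.0, 0], [-14.8, 14.7, 0.1, 0], [-23.8, 20.0, 0.1, 0], [-33.6, 23.6, 0.1, 0], [-43.9, 25.5, 0.1, 0]]
```

Total so far is 395°, and the running resistance at the knob is 1–2 N.

```bash
python3 -m jog '[[[-6.8,8,0,0],[-14.8,14.7,0,0],[-23.8,20,0,0],[-33.6,23.6,0,0],[-43.9,25.5,0,0]]]'; python3 c.py 10
```

```text
clock: 21.18
position: [512.2, -53.2, 279.3]
ee_rot: [0.998, -0.062, -0.0, 0.001]
contact_force: [2.0, 0.8, -0.6]
gripper_width: 16.6
clk 21.18 phi 85.3 rad 60.28 z 279.3  Ftan(resist) 1.92 Frad -0.86 Fz -0.57 tz 0.00 [ 0.992 -0.123 -0.   ]
[[-10.5, -0.3, 0.3, 0], [-20.8, -2.2, 0.3, 0], [-30.6, -5.8, 0.3, 0], [-39.6, -11.0, 0.3, 0], [-47.6, -17.8, 0.3, 0]]
```

```bash
python3 -m jog '[[[-10.5,-0.3,0.2,0],[-20.8,-2.2,0.2,0],[-30.6,-5.8,0.2,0],[-39.6,-11,0.2,0],[-47.6,-17.8,0.2,0]]]'; python3 c.py 10
```

```text
clock: 21.8
position: [466.3, -29.4, 279.1]
ee_rot: [0.998, -0.062, -0.001, 0.001]
contact_force: [-0.4, -2.4, 1.8]
gripper_width: 17.0
clk 21.80 phi 136.0 rad 60.49 z 279.1  Ftan(resist) 1.67 Frad 1.73 Fz 1.82 tz -0.00 [ 0.992 -0.123 -0.001]
[[-6.2, -8.5, 0.1, 0], [-11.3, -17.6, 0.0, 0], [-14.7, -27.5, 0.0, 0], [-16.4, -37.8, 0.0, 0], [-16.2, -48.3, 0.0, 0]]
```

```bash
python3 -m jog '[[[-6.2,-8.5,0,0],[-11.3,-17.6,0,0],[-14.7,-27.5,0,0],[-16.4,-37.8,0,0],[-16.2,-48.3,0,0]]]'; python3 c.py 10
```

```text
clock: 22.42
position: [456.0, 21.3, 278.9]
ee_rot: [0.998, -0.062, -0.001, 0.001]
contact_force: [-1.7, -1.7, 3.3]
gripper_width: 16.5
clk 22.43 phi 186.7 rad 60.37 z 278.9  Ftan(resist) 2.07 Frad 1.25 Fz 3.33 tz 0.03 [ 0.992 -0.123 -0.002]
[[2.5, -10.2, -0.1, 0], [6.3, -19.9, -0.2, 0], [11.8, -28.8, -0.2, 0], [18.8, -36.6, -0.2, 0], [27.0, -43.1, -0.2, 0]]
```

```bash
python3 -m jog '[[[2.4,-10.2,-0.1,0],[6.2,-19.9,-0.2,0],[11.7,-28.8,-0.2,0],[18.7,-36.6,-0.2,0],[27,-43.1,-0.2,0]]]'; python3 c.py 8
```

```text
clock: 23.05
position: [488.9, 61.4, 279.0]
ee_rot: [0.998, -0.062, -0.001, 0.001]
contact_force: [-0.7, -0.6, 1.1]
gripper_width: 16.7
clk 23.05 phi 237.7 rad 60.18 z 279.0  Ftan(resist) 0.93 Frad -0.25 Fz 1.12 tz -0.01 [ 0.992 -0.123 -0.002]
[[7.5, -3.8, 0.0, 0], [15.3, -6.7, -0.0, 0], [23.5, -8.5, -0.0, 0], [31.8, -9.1, -0.0, 0], [40.2, -8.6, -0.1, 0]]
```

```bash
python3 -m jog '[[[7.5,-3.8,0,0],[15.3,-6.7,0,0],[23.5,-8.5,0,0],[31.8,-9.1,0,0],[40.2,-8.6,0,0]]]'; python3 c.py 7
python3 - <<'E'
from h import *
for n in("scene","side"):
    im,_=snap(n,n+"6")
    if n=="scene": c=im[220:410,100:320]
    else: c=im[240:430,190:330]
    cv2.imwrite(f'pics/{n}6c.png',cv2.resize(c,None,fx=3,fy=3,interpolation=cv2.INTER_CUBIC))
E
```

```text
clock: 23.68
position: [530.5, 64.9, 278.9]
ee_rot: [0.998, -0.062, -0.001, 0.001]
contact_force: [-1.1, 0.2, 2.7]
gripper_width: 17.0
clk 23.68 phi 278.3 rad 60.00 z 278.9  Ftan(resist) 1.11 Frad -0.06 Fz 2.66 tz -0.02 [ 0.992 -0.123 -0.001]
[[7.2, 1.5, -0.1, 0], [14.1, 3.9, -0.1, 0], [20.7, 7.0, -0.1, 0], [26.9, 11.0, -0.1, 0], [32.5, 15.7, -0.1, 0]]
```

View pics/scene6c.png

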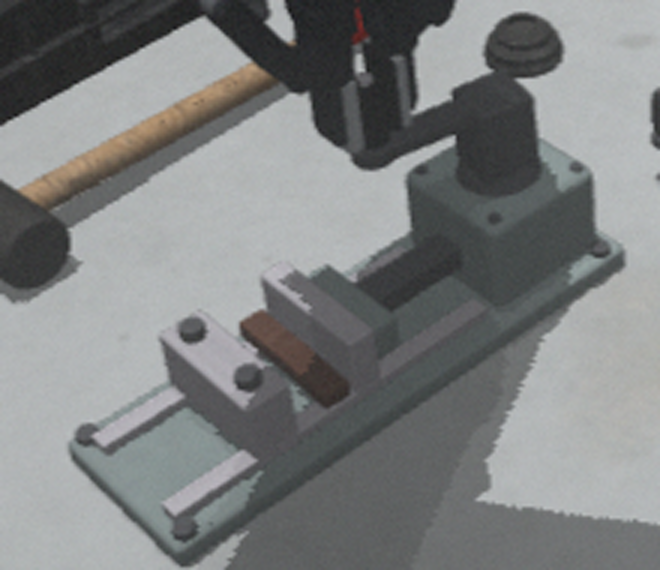

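View pics/side6c.png

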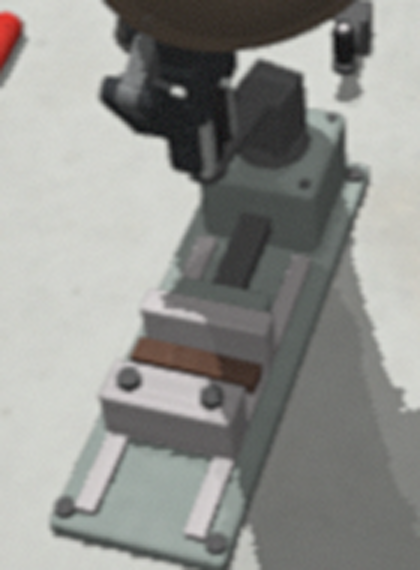

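```bash
python3 - <<'E'
from h import *
a=np.radians(85.5);vx=np.array([np.cos(a),np.sin(a)]);O=np.array([511,9])+100*vx
for x,y,z in[(328,406,18),(298,424,18),(350,388,18),(290,392,48),(327,404,18),(379,325,48),(372,340,48)]:
    X=ray("scene6",100+x/3,220+y/3,z);print(X.round(1),((X[:2]-O)@vx).round(1),((X[:2]-O)@np.array([-vx[1],vx[0]])).round(1))
E
```

```text
[493.2 134.4  18. ] 23.6 27.5
[495.3 149.1  18. ] 38.5 26.6
[493.8 121.4  18. ] 10.7 26.0
[486.5 156.2  48. ] 44.8 36.0
[494.4 133.9  18. ] 23.2 26.3
[486.8 107.1  48. ] -4.1 31.8
[482.6 115.1  48. ] 3.5 36.7
```

Jaw is against the strip. The remaining strip-to-stop gap is about 15 mm (strip corner at crop (328,405), stop at (298,424)), or about 180° of crank. I will wind 90° more and then go gently.

```bash
python3 -m jog '[[[7.2,1.5,0,0],[14.1,3.9,0,0],[20.7,7,0,0],[26.9,11,0,0],[32.5,15.7,0,0]]]'; python3 c.py 8
```

```text
clock: 24.4
position: [561.3, 44.7, 278.8]
ee_rot: [0.998, -0.062, -0.001, 0.001]
contact_force: [-1.7, -0.5, 2.4]
gripper_width: 17.0
clk 24.40 phi 314.1 rad 60.06 z 278.8  Ftan(resist) 0.69 Frad -1.69 Fz 2.42 tz 0.01 [ 0.992 -0.123 -0.001]
[[5.6, 6.3, -0.2, 0], [10.2, 13.2, -0.2, 0], [13.9, 20.7, -0.2, 0], [16.5, 28.7, -0.2, 0], [17.9, 36.9, -0.2, 0]]
```

```bash
python3 -m jog '[[[5.6,6.3,-0.2,0],[10.2,13.2,-0.2,0],[13.9,20.7,-0.2,0],[16.5,28.7,-0.2,0],[17.9,36.9,-0.2,0]]]'; python3 c.py 5
```

```text
clock: 25.02
position: [574.6, 5.3, 278.9]
ee_rot: [0.998, -0.062, -0.001, 0.001]
contact_force: [-1.7, 0.9, 2.1]
gripper_width: 17.1
clk 25.02 phi 354.6 rad 60.00 z 278.9  Ftan(resist) 0.87 Frad -1.68 Fz 2.08 tz 0.00 [ 0.992 -0.124 -0.001]
[[0.3, 5.2, -0.1, 0], [0.1, 10.5, -0.1, 0], [-0.5, 15.7, -0.1, 0], [-1.6, 20.8, -0.1, 0], [-3.2, 25.8, -0.0, 0]]
```

```bash
python3 -m jog '[[[0.3,5.2,0,0],[0.1,10.5,0,0],[-0.5,15.7,0,0],[-1.6,20.8,0,0],[-3.2,25.8,0,0]]]'; python3 c.py 5
```

```text
clock: 25.65
position: [568.1, -20.1, 279.0]
ee_rot: [0.998, -0.062, -0.001, 0.001]
contact_force: [-1.0, 1.7, 0.7]
gripper_width: 16.8
clk 25.65 phi 19.8 rad 60.00 z 279.0  Ftan(resist) 1.10 Frad -1.64 Fz 0.70 tz 0.01 [ 0.992 -0.123 -0.001]
[[-2.0, 4.8, -0.0, 0], [-4.4, 9.5, -0.0, 0], [-7.2, 13.9, 0.0, 0], [-10.3, 18.1, 0.0, 0], [-13.9, 22.0, 0.0, 0]]
```

```bash
python3 -m jog '[[[-2,4.8,0,0],[-4.4,9.5,0,0],[-7.2,13.9,0,0],[-10.3,18.1,0,0],[-13.9,22,0,0]]]'; python3 c.py 1
python3 - <<'E'
from h import *
for n in("scene","side"):
    im,_=snap(n,n+"7")
    c=im[300:380,140:240] if n=="scene" else im[330:400,215:295]
    cv2.imwrite(f'pics/{n}7c.png',cv2.resize(c,None,fx=7,fy=7,interpolation=cv2.INTER_CUBIC))
im,_=snap("wrist","w7")
E
```

```text
clock: 26.28
position: [551.5, -40.4, 279.1]
ee_rot: [0.998, -0.062, -0.0, 0.001]
contact_force: [-0.0, 1.3, 0.3]
gripper_width: 17.1
clk 26.27 phi 45.1 rad 60.05 z 279.1  Ftan(resist) 0.79 Frad -1.05 Fz 0.33 tz -0.03 [ 0.992 -0.123 -0.   ]
[[-0.8, 0.7, 0.1, 0], [-1.5, 1.4, 0.1, 0], [-2.3, 2.1, 0.1, 0], [-3.1, 2.8, 0.1, 0], [-3.9, 3.5, 0.1, 0]]
```

View pics/scene7c.png

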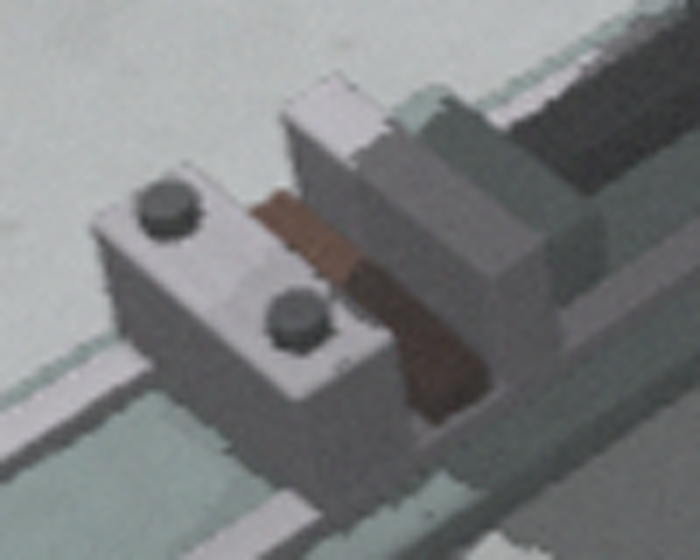

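View pics/side7c.png

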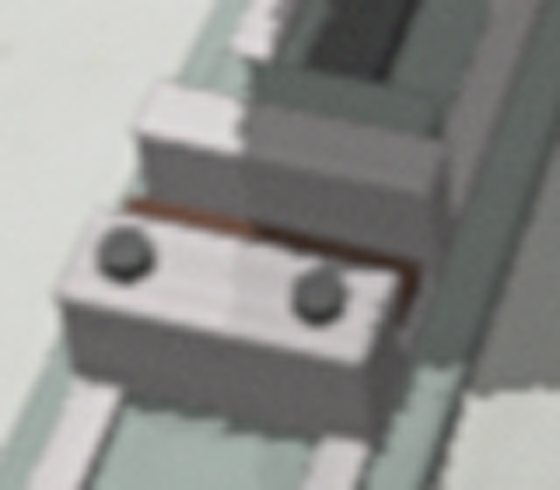

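View pics/w7.png

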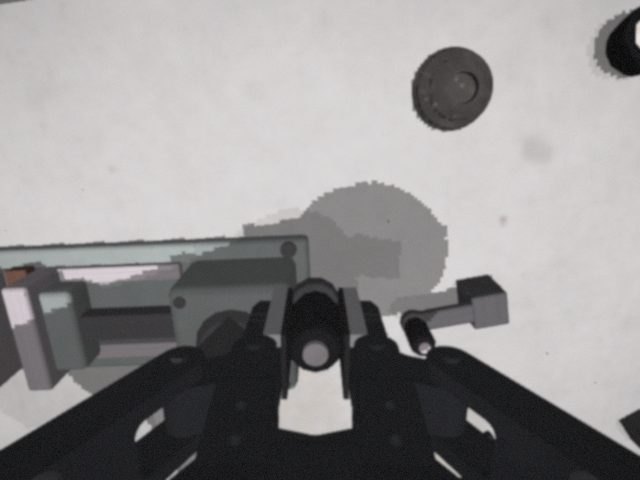

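```bash
python3 - <<'E'
from h import *
a=np.radians(85.5);vx=np.array([np.cos(a),np.sin(a)]);O=np.array([511,9])+100*vx
for nm,x,y,z in[("stopbase",417,438,18),("stopbase",412,432,18),("strip",434,426,18),("stripjaw",490,390,18),("jawtop",495,275,48),("stoptop",392,338,48)]:
    X=ray("scene7",140+x/7,300+y/7,z);print(nm,X.round(1),((X[:2]-O)@vx).round(1),((X[:2]-O)@np.array([-vx[1],vx[0]])).round(1))
E
```

```text
stopbase [493.5 150.3  18. ] 39.5 28.5
stopbase [495.3 149.9  18. ] 39.3 26.7
strip [493.3 146.5  18. ] 35.7 28.4
stripjaw [492.1 134.3  18. ] 23.4 28.7
jawtop [487.7 132.5  48. ] 21.3 32.9
stoptop [490.1 154.1  48. ] 43.0 32.2
```

The strip-to-stop gap is now about 4 mm, 2 at the least: strip corner (434,426) and stop base (415,435) in the crop. I wind on 12° and then take roughly 1 mm steps.

```bash
python3 -m jog '[[[-1.9,1.7,0.1,0],[-3.8,3.4,0.1,0],[-5.8,4.9,0.1,0],[-7.8,6.4,0.1,0],[-9.9,7.7,0.1,0]]]'; python3 c.py 1; 
```

```text
clock: 27.05
position: [540.7, -47.0, 279.2]
ee_rot: [0.998, -0.062, -0.0, 0.001]
contact_force: [0.2, 0.2, 0.4]
gripper_width: 16.7
clk 27.05 phi 57.3 rad 59.97 z 279.2  Ftan(resist) 0.28 Frad -0.07 Fz 0.45 tz 0.01 [ 0.992 -0.123 -0.   ]
[[-0.9, 0.6, 0.2, 0], [-1.8, 1.1, 0.2, 0], [-2.7, 1.7, 0.2, 0], [-3.6, 2.2, 0.2, 0], [-4.5, 2.7, 0.2, 0]]
```

```bash
python3 -m jog '[[[-0.9,0.5,0,0],[-1.8,1,0,0],[-2.7,1.6,0,0],[-3.6,2.1,0,0],[-4.4,2.6,0,0]]]'; python3 c.py 1; 
```

```text
clock: 27.68
position: [536.0, -49.1, 279.2]
ee_rot: [0.998, -0.062, -0.0, 0.001]
contact_force: [1.4, 1.2, 1.1]
gripper_width: 16.9
clk 27.68 phi 62.2 rad 60.01 z 279.2  Ftan(resist) 1.75 Frad -0.61 Fz 1.10 tz -0.01 [ 0.992 -0.123 -0.   ]
[[-0.9, 0.5, 0.2, 0], [-1.9, 0.9, 0.2, 0], [-2.8, 1.4, 0.2, 0], [-3.8, 1.8, 0.2, 0], [-4.7, 2.2, 0.2, 0]]
```

```bash
python3 -m jog '[[[-0.3,0.1,0,0],[-0.5,0.2,0,0],[-0.7,0.3,0,0],[-0.9,0.4,0,0],[-1,0.5,0,0]]]'; python3 c.py 1;python3 -m jog '[[[-0.3,0.1,0,0],[-0.5,0.2,0,0],[-0.7,0.3,0,0],[-0.9,0.4,0,0],[-1,0.5,0,0]]]'; python3 c.py 1 
```

```text
clock: 28.3
position: [534.9, -49.4, 279.2]
ee_rot: [0.998, -0.062, -0.0, 0.001]
contact_force: [0.9, 1.1, 0.5]
gripper_width: 17.1
clk 28.30 phi 63.2 rad 59.99 z 279.2  Ftan(resist) 1.19 Frad -0.76 Fz 0.50 tz 0.03 [ 0.992 -0.123 -0.   ]
[[-0.9, 0.5, 0.2, 0], [-1.9, 0.9, 0.2, 0], [-2.8, 1.4, 0.2, 0], [-3.8, 1.8, 0.2, 0], [-4.8, 2.2, 0.2, 0]]
clock: 28.92
position: [533.8, -49.8, 279.2]
ee_rot: [0.998, -0.062, -0.0, 0.001]
contact_force: [1.3, -0.4, 0.9]
gripper_width: 17.3
clk 28.93 phi 64.3 rad 60.01 z 279.2  Ftan(resist) 1.09 Frad 0.79 Fz 0.92 tz 0.00 [ 0.992 -0.123 -0.   ]
[[-0.9, 0.4, 0.2, 0], [-1.9, 0.9, 0.2, 0], [-2.9, 1.3, 0.2, 0], [-3.8, 1.7, 0.2, 0], [-4.8, 2.1, 0.2, 0]]
```

```bash
python3 -m jog '[[[-0.3,0.1,0,0],[-0.5,0.2,0,0],[-0.7,0.3,0,0],[-0.9,0.4,0,0],[-1.1,0.5,0,0]]]' >/dev/null; python3 c.py 1;python3 -m jog '[[[-0.3,0.1,0,0],[-0.5,0.2,0,0],[-0.7,0.3,0,0],[-0.9,0.4,0,0],[-1.1,0.5,0,0]]]'>/dev/null; python3 c.py 1;python3 -m jog '[[[-0.3,0.1,0,0],[-0.5,0.2,0,0],[-0.7,0.3,0,0],[-0.9,0.4,0,0],[-1.1,0.5,0,0]]]'>/dev/null; python3 c.py 1 
```

```text
clk 29.55 phi 65.5 rad 60.00 z 279.2  Ftan(resist) 1.60 Frad 0.71 Fz 0.91 tz 0.01 [ 0.992 -0.123 -0.   ]
[[-1.0, 0.4, 0.2, 0], [-1.9, 0.8, 0.2, 0], [-2.9, 1.2, 0.2, 0], [-3.9, 1.6, 0.2, 0], [-4.8, 2.0, 0.2, 0]]
clk 30.18 phi 66.7 rad 60.00 z 279.2  Ftan(resist) 0.84 Frad 0.62 Fz 0.91 tz 0.01 [ 0.992 -0.123 -0.   ]
[[-1.0, 0.4, 0.2, 0], [-1.9, 0.8, 0.2, 0], [-2.9, 1.2, 0.2, 0], [-3.9, 1.5, 0.2, 0], [-4.9, 1.9, 0.2, 0]]
clk 30.80 phi 67.8 rad 60.03 z 279.2  Ftan(resist) 0.59 Frad 0.18 Fz 0.81 tz -0.06 [ 0.992 -0.123 -0.   ]
[[-1.0, 0.4, 0.2, 0], [-2.0, 0.7, 0.2, 0], [-2.9, 1.1, 0.2, 0], [-3.9, 1.4, 0.2, 0], [-4.9, 1.7, 0.2, 0]]
```

```bash
python3 -m jog '[[[-0.3,0.1,0,0],[-0.5,0.2,0,0],[-0.7,0.3,0,0],[-0.9,0.4,0,0],[-1.1,0.4,0,0]]]' >/dev/null; python3 c.py 1;python3 -m jog '[[[-0.3,0.1,0,0],[-0.5,0.2,0,0],[-0.7,0.3,0,0],[-0.9,0.4,0,0],[-1.1,0.4,0,0]]]'>/dev/null; python3 c.py 1;python3 -m jog '[[[-0.3,0.1,0,0],[-0.5,0.2,0,0],[-0.7,0.3,0,0],[-0.9,0.4,0,0],[-1.1,0.4,0,0]]]'>/dev/null; python3 c.py 1 
```

```text
clk 31.43 phi 68.9 rad 59.99 z 279.2  Ftan(resist) 0.50 Frad -0.35 Fz 0.59 tz -0.02 [ 0.992 -0.123 -0.   ]
[[-1.0, 0.4, 0.2, 0], [-2.0, 0.7, 0.2, 0], [-3.0, 1.1, 0.2, 0], [-4.0, 1.4, 0.2, 0], [-5.0, 1.7, 0.2, 0]]
clk 32.05 phi 70.1 rad 60.01 z 279.2  Ftan(resist) 0.78 Frad 1.18 Fz 0.81 tz 0.05 [ 0.992 -0.123 -0.   ]
[[-1.0, 0.3, 0.2, 0], [-2.0, 0.7, 0.3, 0], [-3.0, 1.0, 0.3, 0], [-4.0, 1.3, 0.3, 0], [-5.0, 1.6, 0.3, 0]]
clk 32.67 phi 71.2 rad 60.02 z 279.3  Ftan(resist) 0.47 Frad 0.58 Fz 1.47 tz 0.01 [ 0.992 -0.123 -0.   ]
[[-1.0, 0.3, 0.3, 0], [-2.0, 0.6, 0.3, 0], [-3.0, 0.9, 0.3, 0], [-4.0, 1.2, 0.3, 0], [-5.0, 1.5, 0.3, 0]]
```

```bash
python3 - <<'E'
from h import *
im,_=snap("scene","s8");c=im[320:375,170:225]
a=cv2.imread('pics/scene7.png')[320:375,170:225]
cv2.imwrite('pics/s8c.png',cv2.resize(np.hstack([a,c]),None,fx=7,fy=7,interpolation=cv2.INTER_CUBIC))
E
```

```text
(no output)
```

View pics/s8c.png

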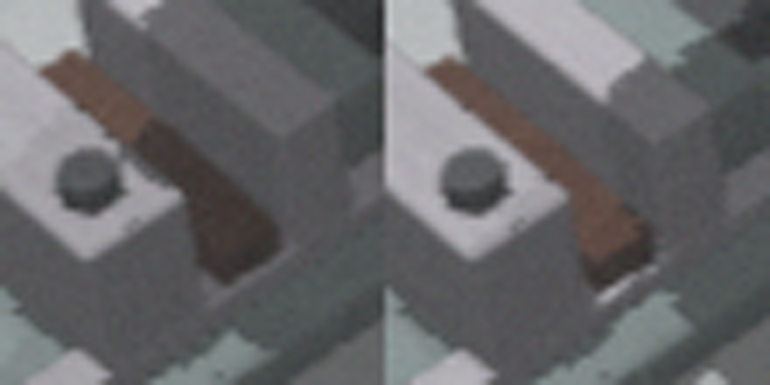

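```bash
python3 -m jog '[[[-0.2,0.1,0,0],[-0.4,0.1,0,0],[-0.6,0.2,0,0],[-0.8,0.3,0,0],[-0.8,0.3,0,0]]]' >/dev/null; python3 c.py 1|head -1;python3 -m jog '[[[-0.2,0.1,0,0],[-0.4,0.1,0,0],[-0.6,0.2,0,0],[-0.8,0.3,0,0],[-0.8,0.3,0,0]]]'>/dev/null; python3 c.py 1|head -1;python3 -m jog '[[[-0.2,0.1,0,0],[-0.4,0.1,0,0],[-0.6,0.2,0,0],[-0.8,0.3,0,0],[-0.8,0.3,0,0]]]'>/dev/null; python3 c.py 1|head -1 
```

```text
clk 33.35 phi 72.0 rad 60.03 z 279.2  Ftan(resist) 2.04 Frad 0.21 Fz 0.47 tz -0.07 [ 0.992 -0.123 -0.   ]
clk 33.98 phi 72.9 rad 60.08 z 279.2  Ftan(resist) 1.47 Frad 0.71 Fz 0.47 tz -0.07 [ 0.992 -0.123 -0.001]
clk 34.60 phi 73.7 rad 60.09 z 279.2  Ftan(resist) 1.06 Frad -1.38 Fz 0.93 tz 0.00 [ 0.992 -0.123 -0.001]
```

```bash
python3 -m jog '[[[-0.2,0.1,0,0],[-0.4,0.1,0,0],[-0.6,0.2,0,0],[-0.8,0.2,0,0],[-0.8,0.2,0,0]]]' >/dev/null; python3 c.py 1|head -1;python3 -m jog '[[[-0.2,0.1,0,0],[-0.4,0.1,0,0],[-0.6,0.2,0,0],[-0.8,0.2,0,0],[-0.8,0.2,0,0]]]'>/dev/null; python3 c.py 1|head -1;python3 -m jog '[[[-0.2,0.1,0,0],[-0.4,0.1,0,0],[-0.6,0.2,0,0],[-0.8,0.2,0,0],[-0.8,0.2,0,0]]]'>/dev/null; python3 c.py 1|head -1 
```

```text
clk 35.23 phi 74.5 rad 60.09 z 279.2  Ftan(resist) 1.99 Frad 0.46 Fz 1.03 tz 0.00 [ 0.992 -0.123 -0.001]
clk 35.85 phi 75.4 rad 60.08 z 279.2  Ftan(resist) 2.02 Frad 0.48 Fz 0.77 tz -0.03 [ 0.992 -0.123 -0.001]
clk 36.48 phi 76.2 rad 60.09 z 279.2  Ftan(resist) 1.33 Frad 0.81 Fz 0.41 tz 0.01 [ 0.992 -0.123 -0.001]
```

```bash
python3 -m jog '[[[-0.2,0.1,0,0],[-0.4,0.1,0,0],[-0.6,0.2,0,0],[-0.8,0.2,0,0],[-0.8,0.2,0,0]]]' >/dev/null; python3 c.py 1|head -1;python3 -m jog '[[[-0.2,0.1,0,0],[-0.4,0.1,0,0],[-0.6,0.2,0,0],[-0.8,0.2,0,0],[-0.8,0.2,0,0]]]'>/dev/null; python3 c.py 1|head -1;python3 -m jog '[[[-0.2,0.1,0,0],[-0.4,0.1,0,0],[-0.6,0.2,0,0],[-0.8,0.2,0,0],[-0.8,0.2,0,0]]]'>/dev/null; python3 c.py 1|head -1 
```

```text
clk 37.10 phi 77.0 rad 60.11 z 279.2  Ftan(resist) 2.01 Frad 0.56 Fz 1.13 tz -0.01 [ 0.992 -0.123 -0.001]
clk 37.73 phi 77.8 rad 60.14 z 279.2  Ftan(resist) 0.82 Frad -0.16 Fz 0.61 tz -0.04 [ 0.992 -0.123 -0.001]
clk 38.35 phi 78.6 rad 60.15 z 279.2  Ftan(resist) 0.32 Frad -0.85 Fz -1.27 tz -0.04 [ 0.992 -0.123 -0.001]
```

```bash
python3 -m jog '[[[-0.2,0,0,0],[-0.4,0.1,0,0],[-0.6,0.1,0,0],[-0.8,0.2,0,0],[-0.8,0.2,0,0]]]' >/dev/null; python3 c.py 1|head -1;python3 -m jog '[[[-0.2,0,0,0],[-0.4,0.1,0,0],[-0.6,0.1,0,0],[-0.8,0.2,0,0],[-0.8,0.2,0,0]]]'>/dev/null; python3 c.py 1|head -1;python3 -m jog '[[[-0.2,0,0,0],[-0.4,0.1,0,0],[-0.6,0.1,0,0],[-0.8,0.2,0,0],[-0.8,0.2,0,0]]]'>/dev/null; python3 c.py 1|head -1 
```

```text
clk 38.98 phi 79.4 rad 60.17 z 279.2  Ftan(resist) 1.90 Frad -0.83 Fz 0.49 tz 0.01 [ 0.992 -0.123 -0.001]
clk 39.60 phi 80.2 rad 60.21 z 279.2  Ftan(resist) 0.41 Frad -1.25 Fz 0.20 tz 0.01 [ 0.992 -0.123 -0.001]
clk 40.23 phi 81.0 rad 60.27 z 279.2  Ftan(resist) 0.59 Frad -1.66 Fz 0.12 tz -0.00 [ 0.992 -0.124 -0.001]
```

```bash
python3 -m jog '[[[-0.3,0,0,0],[-0.5,0,0,0],[-0.7,0,0,0],[-0.9,0,0,0],[-1,0,0,0]]]' >/dev/null; python3 c.py 1|head -1;python3 -m jog '[[[-0.3,0,0,0],[-0.5,0,0,0],[-0.7,0,0,0],[-0.9,0,0,0],[-1,0,0,0]]]'>/dev/null; python3 c.py 1|head -1;python3 -m jog '[[[-0.3,0,0,0],[-0.5,0,0,0],[-0.7,0,0,0],[-0.9,0.1,0,0],[-1,0.1,0,0]]]'>/dev/null; python3 c.py 1|head -1 
```

```text
clk 40.85 phi 82.0 rad 60.18 z 279.2  Ftan(resist) 1.21 Frad 0.19 Fz 0.01 tz -0.03 [ 0.992 -0.123 -0.001]
clk 41.48 phi 82.9 rad 60.08 z 279.2  Ftan(resist) 0.96 Frad 0.92 Fz 0.93 tz 0.01 [ 0.992 -0.123 -0.001]
clk 42.10 phi 83.9 rad 60.11 z 279.2  Ftan(resist) 0.88 Frad 1.14 Fz 1.93 tz 0.02 [ 0.992 -0.123 -0.001]
```

```bash
python3 -m jog '[[[-0.3,0,0,0],[-0.5,0,0,0],[-0.7,0,0,0],[-0.9,0.1,0,0],[-1,0.1,0,0]]]' >/dev/null; python3 c.py 1|head -1;python3 -m jog '[[[-0.3,0,0,0],[-0.5,0,0,0],[-0.7,0,0,0],[-0.9,0.1,0,0],[-1,0.1,0,0]]]'>/dev/null; python3 c.py 1|head -1;python3 - <<'E'
from h import *
im,_=snap("scene","s9");c=im[320:375,170:225]
a=cv2.imread('pics/s8.png')[320:375,170:225]
cv2.imwrite('pics/s9c.png',cv2.resize(np.hstack([a,c]),None,fx=7,fy=7,interpolation=cv2.INTER_CUBIC))
E
```

```text
clk 42.73 phi 84.9 rad 60.09 z 279.2  Ftan(resist) 0.88 Frad 1.89 Fz 1.94 tz -0.02 [ 0.992 -0.123 -0.001]
clk 43.35 phi 85.8 rad 60.11 z 279.3  Ftan(resist) 1.54 Frad 1.27 Fz 2.06 tz 0.07 [ 0.992 -0.123 -0.001]
```

View pics/s9c.png

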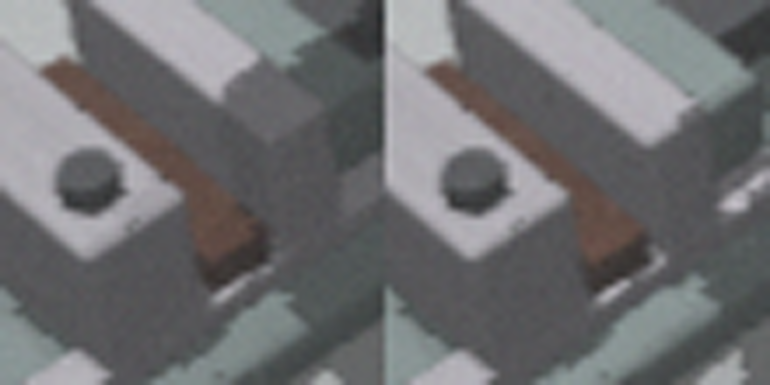

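Strip corner (592,293) is almost at the stop (590,303) now. I continue in small steps.

```bash
python3 -m jog '[[[-0.3,0,0,0],[-0.5,0,0,0],[-0.7,0,0,0],[-0.9,0,0,0],[-0.9,0,0,0]]]' >/dev/null; python3 c.py 1|head -1;python3 -m jog '[[[-0.3,0,0,0],[-0.5,0,0,0],[-0.7,0,0,0],[-0.9,0,0,0],[-0.9,0,0,0]]]'>/dev/null; python3 c.py 1|head -1;python3 -m jog '[[[-0.3,0,0,0],[-0.5,0,0,0],[-0.7,0,0,0],[-0.9,0,0,0],[-0.9,0,0,0]]]'>/dev/null; python3 c.py 1|head -1 
```

```text
clk 44.02 phi 86.7 rad 60.07 z 279.2  Ftan(resist) -0.05 Frad 0.62 Fz 2.63 tz 0.01 [ 0.992 -0.123 -0.001]
clk 44.65 phi 87.6 rad 60.05 z 279.2  Ftan(resist) 1.01 Frad 1.96 Fz 2.05 tz 0.03 [ 0.992 -0.123 -0.001]
clk 45.27 phi 88.5 rad 60.05 z 279.3  Ftan(resist) 0.59 Frad 2.03 Fz 1.62 tz 0.01 [ 0.992 -0.123 -0.001]
```

```bash
python3 -m jog '[[[-0.3,0,0,0],[-0.5,0,0,0],[-0.7,0,0,0],[-0.9,0,0,0],[-0.9,0,0,0]]]' >/dev/null; python3 c.py 1|head -1;python3 -m jog '[[[-0.3,0,0,0],[-0.5,0,0,0],[-0.7,0,0,0],[-0.9,0,0,0],[-0.9,0,0,0]]]'>/dev/null; python3 c.py 1|head -1;python3 -m jog '[[[-0.3,0,0,0],[-0.5,0,0,0],[-0.7,0,0,0],[-0.9,0,0,0],[-0.9,0,0,0]]]'>/dev/null; python3 c.py 1|head -1 
```

```text
clk 45.90 phi 89.4 rad 60.04 z 279.3  Ftan(resist) 0.82 Frad 1.41 Fz 1.69 tz -0.04 [ 0.992 -0.123 -0.001]
clk 46.52 phi 90.3 rad 60.04 z 279.3  Ftan(resist) 1.96 Frad 1.51 Fz 1.81 tz 0.03 [ 0.992 -0.123 -0.001]
clk 47.15 phi 91.2 rad 60.06 z 279.2  Ftan(resist) 0.62 Frad 2.33 Fz 0.91 tz -0.02 [ 0.992 -0.123 -0.001]
```

```bash
python3 -m jog '[[[-0.3,0,0,0],[-0.5,0,0,0],[-0.7,0,0,0],[-0.9,0,0,0],[-0.9,0,0,0]]]' >/dev/null; python3 c.py 1|head -1;python3 -m jog '[[[-0.3,0,0,0],[-0.5,0,0,0],[-0.7,0,0,0],[-0.9,0,0,0],[-0.9,0,0,0]]]'>/dev/null; python3 c.py 1|head -1;python3 -m jog '[[[-0.3,0,0,0],[-0.5,0,0,0],[-0.7,0,0,0],[-0.9,0,0,0],[-0.9,0,0,0]]]'>/dev/null; python3 c.py 1|head -1 
```

```text
clk 47.77 phi 92.1 rad 60.07 z 279.3  Ftan(resist) 1.72 Frad 2.07 Fz 1.55 tz 0.01 [ 0.992 -0.123 -0.001]
clk 48.40 phi 92.9 rad 60.09 z 279.2  Ftan(resist) 0.97 Frad 1.80 Fz 1.79 tz -0.02 [ 0.992 -0.123 -0.002]
clk 49.02 phi 93.8 rad 60.14 z 279.2  Ftan(resist) 0.85 Frad 1.06 Fz 1.61 tz 0.04 [ 0.992 -0.123 -0.002]
```

```bash
python3 -m jog '[[[-0.3,0,0,0],[-0.5,0,0,0],[-0.7,0,0,0],[-0.9,0,0,0],[-0.9,0,0,0]]]' >/dev/null; python3 c.py 1|head -1;python3 -m jog '[[[-0.3,0,0,0],[-0.5,0,0,0],[-0.7,0,0,0],[-0.9,-0.1,0,0],[-0.9,-0.1,0,0]]]'>/dev/null; python3 c.py 1|head -1;python3 - <<'E'
from h import *
im,_=snap("scene","s10");c=im[320:375,170:225]
a=cv2.imread('pics/s9.png')[320:375,170:225]
cv2.imwrite('pics/s10c.png',cv2.resize(np.hstack([a,c]),None,fx=7,fy=7,interpolation=cv2.INTER_CUBIC))
E
```

```text
clk 49.65 phi 94.7 rad 60.18 z 279.2  Ftan(resist) 1.05 Frad 1.57 Fz 2.06 tz -0.05 [ 0.992 -0.123 -0.002]
clk 50.27 phi 95.6 rad 60.16 z 279.2  Ftan(resist) 0.70 Frad 1.22 Fz 1.10 tz 0.04 [ 0.992 -0.123 -0.002]
```

View pics/s10c.png

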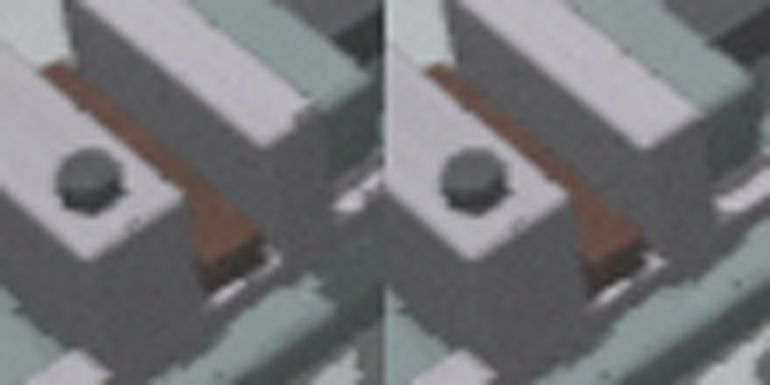

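```bash
python3 -m jog '[[[-0.3,0,0,0],[-0.5,-0.1,0,0],[-0.7,-0.1,0,0],[-0.9,-0.1,0,0],[-1,-0.1,0,0]]]' >/dev/null; python3 c.py 1|head -1;python3 -m jog '[[[-0.3,0,0,0],[-0.5,-0.1,0,0],[-0.7,-0.1,0,0],[-0.9,-0.1,0,0],[-1,-0.1,0,0]]]'>/dev/null; python3 c.py 1|head -1;python3 -m jog '[[[-0.3,0,0,0],[-0.5,-0.1,0,0],[-0.7,-0.1,0,0],[-0.9,-0.1,0,0],[-1,-0.1,0,0]]]'>/dev/null; python3 c.py 1|head -1 
```

```text
clk 50.95 phi 96.6 rad 60.17 z 279.2  Ftan(resist) 1.06 Frad 1.87 Fz 1.39 tz 0.00 [ 0.992 -0.123 -0.002]
clk 51.58 phi 97.5 rad 60.17 z 279.2  Ftan(resist) 1.51 Frad 0.78 Fz 1.20 tz -0.07 [ 0.992 -0.123 -0.002]
clk 52.20 phi 98.5 rad 60.20 z 279.2  Ftan(resist) 0.86 Frad 0.74 Fz 1.60 tz 0.04 [ 0.992 -0.123 -0.002]
```

```bash
python3 -m jog '[[[-0.3,0,0,0],[-0.5,-0.1,0,0],[-0.7,-0.1,0,0],[-0.9,-0.1,0,0],[-1,-0.1,0,0]]]' >/dev/null; python3 c.py 1|head -1;python3 -m jog '[[[-0.3,0,0,0],[-0.5,-0.1,0,0],[-0.7,-0.1,0,0],[-0.9,-0.1,0,0],[-1,-0.1,0,0]]]'>/dev/null; python3 c.py 1|head -1;
```

```text
clk 52.83 phi 99.5 rad 60.23 z 279.2  Ftan(resist) 1.64 Frad 1.13 Fz 1.63 tz -0.02 [ 0.992 -0.123 -0.002]
clk 53.45 phi 100.4 rad 60.26 z 279.2  Ftan(resist) 1.18 Frad 0.06 Fz 1.02 tz 0.02 [ 0.992 -0.123 -0.001]
```

```bash
python3 -m jog '[[[-0.3,0,0,0],[-0.5,-0.1,0,0],[-0.7,-0.2,0,0],[-0.9,-0.2,0,0],[-1,-0.2,0,0]]]' >/dev/null; python3 c.py 1|head -1;python3 -m jog '[[[-0.3,0,0,0],[-0.5,-0.1,0,0],[-0.7,-0.2,0,0],[-0.9,-0.2,0,0],[-1,-0.2,0,0]]]'>/dev/null; python3 c.py 1|head -1;python3 -m jog '[[[-0.3,0,0,0],[-0.5,-0.1,0,0],[-0.7,-0.2,0,0],[-0.9,-0.2,0,0],[-1,-0.2,0,0]]]'>/dev/null; python3 c.py 1|head -1 
```

```text
clk 54.08 phi 101.4 rad 60.28 z 279.2  Ftan(resist) 0.75 Frad -0.14 Fz 0.57 tz 0.07 [ 0.992 -0.123 -0.001]
clk 54.70 phi 102.4 rad 60.29 z 279.2  Ftan(resist) 1.34 Frad 1.59 Fz -0.02 tz -0.04 [ 0.992 -0.123 -0.001]
clk 55.33 phi 103.4 rad 60.30 z 279.2  Ftan(resist) 0.33 Frad 0.28 Fz 0.13 tz 0.02 [ 0.992 -0.123 -0.001]
```

```bash
python3 -m jog '[[[-0.3,0,0,0],[-0.5,-0.1,0,0],[-0.7,-0.2,0,0],[-0.9,-0.2,0,0],[-1,-0.2,0,0]]]' >/dev/null; python3 c.py 1|head -1;python3 -m jog '[[[-0.3,0,0,0],[-0.5,-0.1,0,0],[-0.7,-0.2,0,0],[-0.9,-0.2,0,0],[-1,-0.2,0,0]]]'>/dev/null; python3 c.py 1|head -1;
```

```text
clk 55.95 phi 104.3 rad 60.31 z 279.2  Ftan(resist) -0.08 Frad 0.77 Fz 0.71 tz -0.01 [ 0.992 -0.123 -0.001]
clk 56.58 phi 105.3 rad 60.35 z 279.2  Ftan(resist) 0.63 Frad -0.21 Fz 0.75 tz 0.03 [ 0.992 -0.123 -0.001]
```

```bash
python3 -m jog '[[[-0.3,-0.1,0,0],[-0.5,-0.2,0,0],[-0.7,-0.3,0,0],[-0.9,-0.3,0,0],[-1,-0.3,0,0]]]' >/dev/null; python3 c.py 1|head -1;python3 -m jog '[[[-0.3,-0.1,0,0],[-0.5,-0.2,0,0],[-0.7,-0.3,0,0],[-0.9,-0.3,0,0],[-1,-0.3,0,0]]]'>/dev/null; python3 c.py 1|head -1
```

```text
clk 57.20 phi 106.3 rad 60.36 z 279.2  Ftan(resist) 0.78 Frad 0.78 Fz 1.30 tz 0.02 [ 0.992 -0.124 -0.001]
clk 57.83 phi 107.3 rad 60.34 z 279.2  Ftan(resist) 1.41 Frad 0.49 Fz 0.22 tz -0.00 [ 0.992 -0.123 -0.001]
```

```bash
python3 -m jog '[[[-0.3,-0.1,0,0],[-0.5,-0.2,0,0],[-0.7,-0.3,0,0],[-0.9,-0.3,0,0],[-1,-0.3,0,0]]]' >/dev/null; python3 c.py 1|head -1;python3 - <<'E'
from h import *
im,_=snap("scene","s11");c=im[320:375,170:225]
a=cv2.imread('pics/s10.png')[320:375,170:225]
cv2.imwrite('pics/s11c.png',cv2.resize(np.hstack([a,c]),None,fx=7,fy=7,interpolation=cv2.INTER_CUBIC))
E
```

```text
clk 58.45 phi 108.3 rad 60.36 z 279.2  Ftan(resist) 1.99 Frad 0.51 Fz 0.84 tz -0.01 [ 0.992 -0.124 -0.001]
```

View pics/s11c.png

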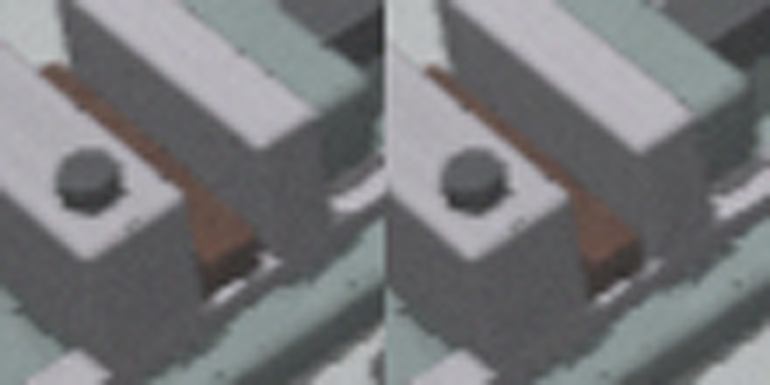

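Strip corner (588,297) sits less than a pixel from the stop edge (588,303).

```bash
python3 -m jog '[[[-0.3,-0.1,0,0],[-0.5,-0.2,0,0],[-0.7,-0.3,0,0],[-0.9,-0.4,0,0],[-1,-0.4,0,0]]]' >/dev/null; python3 c.py 1|head -1;python3 -m jog '[[[-0.3,-0.1,0,0],[-0.5,-0.2,0,0],[-0.7,-0.3,0,0],[-0.9,-0.4,0,0],[-1,-0.4,0,0]]]'>/dev/null; python3 c.py 1|head -1
```

```text
clk 59.12 phi 109.4 rad 60.34 z 279.2  Ftan(resist) 1.89 Frad 0.96 Fz 1.15 tz -0.02 [ 0.992 -0.124 -0.001]
clk 59.75 phi 110.4 rad 60.33 z 279.2  Ftan(resist) 1.88 Frad 0.49 Fz 0.41 tz 0.01 [ 0.992 -0.124 -0.001]
```

```bash
python3 -m jog '[[[-0.3,-0.1,0,0],[-0.5,-0.2,0,0],[-0.7,-0.3,0,0],[-0.9,-0.4,0,0],[-1,-0.4,0,0]]]' >/dev/null; python3 c.py 1|head -1;python3 -m jog '[[[-0.3,-0.1,0,0],[-0.5,-0.2,0,0],[-0.7,-0.3,0,0],[-0.9,-0.4,0,0],[-1,-0.4,0,0]]]'>/dev/null; python3 c.py 1|head -1
```

```text
clk 60.38 phi 111.4 rad 60.30 z 279.2  Ftan(resist) 2.29 Frad 1.43 Fz 0.68 tz 0.00 [ 0.992 -0.123 -0.001]
clk 61.00 phi 112.4 rad 60.31 z 279.2  Ftan(resist) 2.95 Frad 1.18 Fz 0.29 tz 0.05 [ 0.992 -0.124 -0.001]
```

Force at the knob is rising: 1.9, 1.9, 2.3, 2.95 N. I go one step at a time from here.

```bash
python3 -m jog '[[[-0.3,-0.1,0,0],[-0.5,-0.2,0,0],[-0.7,-0.3,0,0],[-0.9,-0.4,0,0],[-1,-0.4,0,0]]]' >/dev/null; python3 c.py 1|head -1
```

```text
clk 61.62 phi 113.4 rad 60.30 z 279.2  Ftan(resist) 2.81 Frad 1.28 Fz 1.26 tz 0.03 [ 0.992 -0.123 -0.001]
```

```bash
python3 -m jog '[[[-0.3,-0.1,0,0],[-0.5,-0.2,0,0],[-0.7,-0.3,0,0],[-0.9,-0.4,0,0],[-1,-0.4,0,0]]]' >/dev/null; python3 c.py 1|head -1
```

```text
clk 62.25 phi 114.4 rad 60.33 z 279.3  Ftan(resist) 3.62 Frad 1.86 Fz 1.10 tz 0.01 [ 0.992 -0.123 -0.001]
```

```bash
python3 -m jog '[[[-0.3,-0.1,0,0],[-0.5,-0.2,0,0],[-0.7,-0.3,0,0],[-0.9,-0.4,0,0],[-1,-0.4,0,0]]]' >/dev/null; python3 c.py 1|head -1
```

```text
clk 62.88 phi 115.4 rad 60.33 z 279.3  Ftan(resist) 4.60 Frad 2.30 Fz 0.22 tz 0.08 [ 0.992 -0.123 -0.001]
```

```bash
python3 -m jog '[[[-0.2,-0.1,0,0],[-0.4,-0.2,0,0],[-0.5,-0.2,0,0],[-0.5,-0.2,0,0],[-0.5,-0.2,0,0]]]' >/dev/null; python3 c.py 1|head -1
```

```text
clk 63.50 phi 115.9 rad 60.35 z 279.3  Ftan(resist) 3.70 Frad 1.68 Fz 0.05 tz 0.02 [ 0.992 -0.123 -0.   ]
```

Tight at about 4.2 N total, roughly 3 N over running, so I release.

```bash
python3 -m jog '[[[0,0,0,0],[0,0,0,0],[0,0,0,0],[0,0,0,0],[0,0,0,0]]]' 40; python3 -m jog '[[[0,0,-8,0],[0,0,-20,0],[0,0,-35,0],[0,0,-50,0],[0,0,-65,0]]]'; python3 -m jog '[[[0,0,-8,0],[0,0,-15,0],[0,0,-15,0],[0,0,-15,0],[0,0,-15,0]]]'
python3 - <<'E'
from h import *
im,_=snap("scene","s12");w,_=snap("wrist","w12")
a=cv2.resize(im[180:400,110:330],None,fx=1.8,fy=1.8);b=cv2.resize(w,(528,396))
cv2.imwrite('pics/f12.png',cv2.resize(np.hstack([a,b]),None,fx=.86,fy=.86))
E
```

```text
clock: 64.12
position: [481.8, -43.7, 279.3]
ee_rot: [0.998, -0.062, -0.0, 0.001]
contact_force: [-0.6, -0.4, 0.1]
gripper_width: 39.9
clock: 64.75
position: [481.8, -43.6, 345.8]
ee_rot: [0.998, -0.062, 0.0, 0.001]
contact_force: [-0.2, -0.0, -0.1]
gripper_width: 39.7
clock: 65.38
position: [481.7, -43.6, 360.3]
ee_rot: [0.998, -0.062, -0.0, 0.001]
contact_force: [0.9, -0.0, -0.1]
gripper_width: 40.0
```

View pics/f12.png

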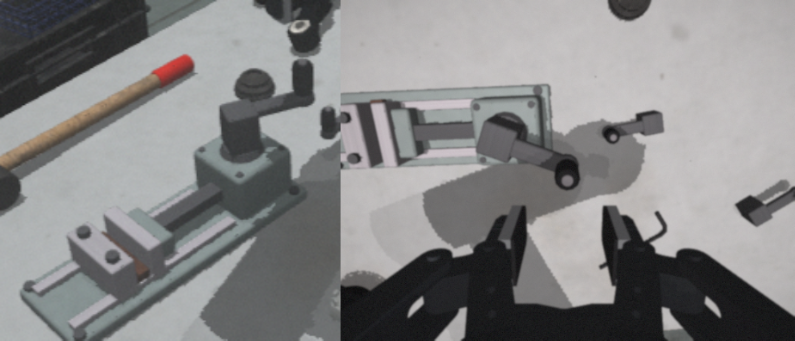

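```bash
python3 - <<'E'
from h import *
u=(568/.86-396)*640/528;v=180/.86*480/396
X=ray("w12",u,v,133);d=X[:2]-[512.4,7.7];print(X,(-7-np.degrees(np.arctan2(d[1],d[0])))%360,np.hypot(*d))
im=cv2.imread('pics/s12.png');cv2.imwrite('pics/s12c.png',cv2.resize(im[310:380,140:240],None,fx=7,fy=7,interpolation=cv2.INTER_CUBIC))
E
```

```text
[485.67143939 -46.89793774 133.        ] 109.0841778382816 60.78939675717857
```

View pics/s12c.png

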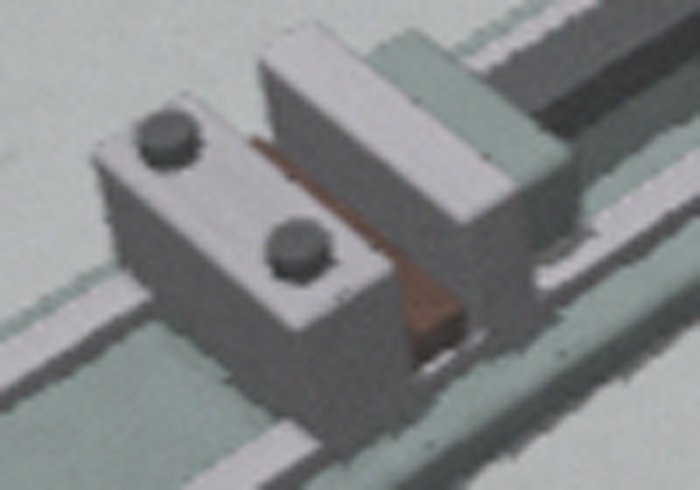

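```bash
python3 - <<'E'
from h import *
im=cv2.imread('pics/w12.png')
c=im[180:280,130:300];cv2.imwrite('pics/w12c.png',cv2.resize(c,None,fx=4.5,fy=4.5,interpolation=cv2.INTER_CUBIC))
g=c.max(2).astype(int)
print(proj("w12",[479.6,-43.0,133]),proj("w12",[485.7,-46.9,133]),proj("w12",[512.4,7.7,102]))
E
```

```text
[314.39501005 265.8161993 ] [320.56100951 253.64611257] [217.6362355  202.61419719]
```

View pics/w12c.png

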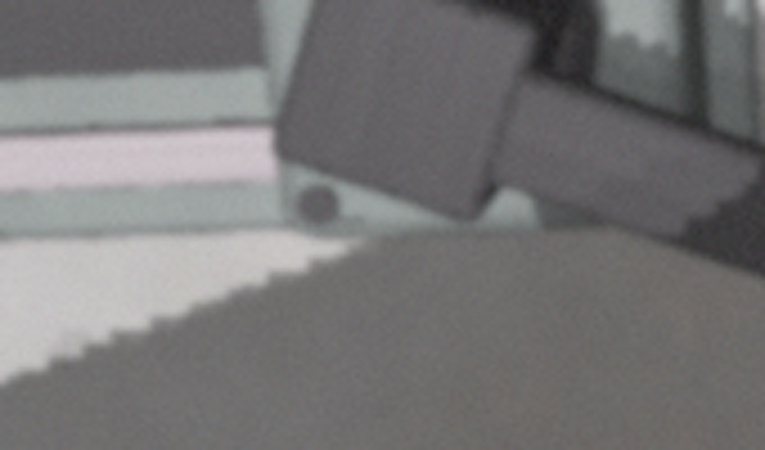

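```bash
python3 - <<'E'
from h import *
def g(n,r):
    return cv2.GaussianBlur(cv2.cvtColor(cv2.imread(f'pics/{n}.png'),6).astype(np.float32),(0,0),1)[r]
jaw=np.s_[326:350,186:216]; stop=np.s_[322:362,152:186]
for a in("s8","s9","s10","s11"):
  out=[]
  for r in(jaw,stop):
    A,B=g(a,r),g("s12",r);w=cv2.createHanningWindow(A.shape[::-1],cv2.CV_32F)
    out.append(np.round(cv2.phaseCorrelate(A,B,w),2))
    W=np.eye(2,3,dtype=np.float32)
    try:
        c,W=cv2.findTransformECC(A,B,W,cv2.MOTION_TRANSLATION);out.append((round(c,3),W[:,2].round(2)))
    except Exception as e:out.append("x")
  print(a,out)
X=np.array([490,130,48.]);print(proj("s12",X+[0.08,1,0])-proj("s12",X))
E
```

```text
Traceback (most recent call last):
ValueError: setting an array element with a sequence. The requested array has an inhomogeneous shape after 1 dimensions. The detected shape was (2,) + inhomogeneous part.
```

```bash
python3 - <<'E'
from h import *
def g(n,r):
    return cv2.GaussianBlur(cv2.cvtColor(cv2.imread(f'pics/{n}.png'),6).astype(np.float32),(0,0),1)[r]
jaw=np.s_[326:350,186:216]; stop=np.s_[322:362,152:186]
for a in("s8","s9","s10","s11"):
  out=[]
  for r in(jaw,stop):
    A,B=g(a,r),g("s12",r)
    W=np.eye(2,3,dtype=np.float32)
    try:
        c,W=cv2.findTransformECC(A,B,W,cv2.MOTION_TRANSLATION);out.append((round(c,3),W[:,2].round(2)))
    except Exception as e:out.append("x")
  print(a,out)
X=np.array([490,130,48.]);print(proj("s12",X+[0.08,1,0])-proj("s12",X))
E
```

```text
s8 [(0.933, array([5.97, 7.33], dtype=float32)), (0.968, array([-0.18,  0.04], dtype=float32))]
s9 [(0.985, array([-0.62,  0.91], dtype=float32)), (0.981, array([-0.14,  0.01], dtype=float32))]
s10 [(0.951, array([-0.56,  0.49], dtype=float32)), (0.992, array([-0.1 ,  0.01], dtype=float32))]
s11 [(0.994, array([-0.09,  0.17], dtype=float32)), (0.999, array([-0.02,  0.01], dtype=float32))]
[-0.65108418  0.42004477]
```

```bash
python3 - <<'E'
from bench import arm
print(arm.read_state()["clock"],arm.job_done())
E
```

```text
the job is handed in; nothing more can be done
65.475 None
```

I put the largest crank on the vice, wound the jaw clockwise until the strip clamped, released, and handed the job in at 65.5 s. After release the crank and jaw sprang back slightly, so the final clamp is lighter than what I wound in.

- **Fitting:** the socket dropped over the shaft with a few newtons of side force. It touched the collar at about 5 N with the tool 0 mm off the expected height. The last picture shows the hub standing on the collar.
- **Winding:** I turned the knob about 836° (2.3 turns). Resistance at the knob ran at about 1 N, then rose to 3.7–4.6 N over the last few degrees, about 3 N over running. I stopped there.
- **Last checks:** the gripper is clear and the force reading is back to zero. The strip is between the jaw and the stop with no visible damage.
- **Check that disagreed:** the knob stood about 7° (roughly 0.5 mm of jaw travel) back from where I let go. The jaw in the picture had moved back by about the same amount. The strip should still be held at the light force shaft friction can sustain, but I could not measure that after release.

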